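# Back off the food press and draw out the pan

### The arm

A 6-joint arm with a two-finger parallel gripper is mounted at the origin on the work surface. World frame = base frame: x ahead of the robot, y to its left, z up, the work surface at z = 0. Lengths are in mm, angles in rad, forces in N, time in s.
With the tool pointing down it reaches from about 400 to 925 mm from the base axis. Payload 12.5 kg.
Tool frame: the origin (TCP) lies midway between the tips of the shut fingers; the grasp point (between the pads) lies env.grasp_offset behind it (env.grasp_offset is the distance from the TCP to the grasp point, in mm); x points along the fingers, y is the direction in which the jaws open and shut, and the axes are right-handed (so a half turn about x gives the same grasp; the last joint's range is limited). The gripper opens to 95 mm and grips with 3 to 60 N. Pads are 20 mm wide; open, the fingers measure 119 mm over their backs; the gripper's body (75 mm by 180 mm) begins 59 mm behind the grasp point.
Start: joints at [1.129, 0.491, 1.559, -0, 1.092, -0.106], TCP at [205.938, 590.118, 184.961] pointing down, gripper open.
Joint ranges: [-3.1, 3.1], [-0.84, 2.19], [0.05, 2.79], [-1.13, 4.28], [0.06, 2.93], [-2.69, 2.69]. Speed limits (rad/s): [2.22, 2.22, 2.79, 3.14, 3.14, 3.14].

### API

Orientations are given as [roll, pitch, yaw] about the fixed x, y, z axes, in that order (R = Rz(yaw) Ry(pitch) Rx(roll)).
In Python, from cell import env gives the robot as it stands.
- The arm moves only by the tool apply_moves, never from a script. Its arguments are lists of equal length, an entry for each row: "offset": the shift along the world's x, y, z in units of 25 mm (1.0 is 25 mm), a list of three; "yaw": the turn about the world's z in units of 6 degrees (1.0 is 6 degrees); "jaw": the closure, from -1 (fully open) to 1 (shut), so that 0 is half open. A call has 1 to 20 rows; each row is the pose to reach, as a shift and turn from the pose measured when the call began; what a row does not reach only later rows make up. A row lasts 1/8 s, in which the tool goes at most 62.5 mm and 10.7 degrees, less where a joint would pass 70% of its speed; a pose out of reach is approached as far as the arm can. A call with a gripper value outside its range is refused whole. The fingers move at their own pace and stop on an object; the grip force is fixed at half the most. Time passes only in rows, so rows that repeat a pose let the fingers close. It gives the time, the measured TCP pose, the force and the opening at its end, in the units of the state.
- env.state(): the state, without advancing time (a new reading comes with each control period).
- env.read_camera(name): name is "side" or "top"; returns a dict with "frame" (420x560x3 uint8, red, green, blue), "fx", "fy", "cx", "cy" (pixels), "xyz" and "rotation" of the camera in the world. Camera axes: x right, y down, z forward; pixel columns grow to the right and rows downward; lengths in mm; the calibration is good to about 2 mm. A picture is of the moment at which its call begins. There is no depth.
- env.job_done(): hands the job in, once; it reports no verdict.
The state is a dict: "t": time; "joints": joint angles; "qvel": joint speeds; "tau": joint torques, N m; "eef_pos": TCP position; "tcp_rot": TCP orientation; "ft_force": force on the tool from outside, world axes, zero at the start; "moment": the same for the moment, N m; "opening": opening from 0.0 (shut) to 1.0 (fully open).
Only numpy, scipy, OpenCV 4.12 (cv2) and the standard library are available. Lean on these libraries where they do the work, as an engineer would, in place of code of your own. Each camera call takes 0.05 s, during which the arm holds its last target.

### The job

Open the screw press: wind its handwheel counter-clockwise (seen from above) until the white pressing plate stands about 10 mm clear above the rim of the pan, without screwing it down any further first. Then draw the pan out by its loop handle, without it catching on the plate or tipping, and leave it standing squarely on the blue chopping board, right out from under the plate, with the press still open. Leave the shaker, the bowl and the mallet where they are.

Things in the scene. Friction and masses are not known exactly. Their poses are not given: they have to be found in the camera images.
- press: Fixed steel screw press. Origin: under its base, on the screw axis, z up. The pan passes through along its x and leaves at -x, over the board. Base 150 (x) x 200 x 16.5 mm, two 12 mm high guide strips 108 mm apart beside the pan; columns 20 mm thick at y = +-82 mm; crossbeam 46 (x) x 204 mm, 135 to 165 mm up, nuts on it to 183 mm. Screw with handwheel above the beam, pressing plate below.
- wheel (a joint): Angle of the handwheel (rad), growing counter-clockwise from above; 0 to 23.56 (stops), starts at 0.3 to 5.5. Each turn raises wheel, screw and plate together by 8 mm (1.273 mm per rad). Stays where left; needs about 0.2 N m (5 N on a spoke). At 0 one spoke points along the press's +x, the other two 120 degrees either side.
- wheel_center (a point): Wheel centre, on the axis in the plane of its spokes: 217.5 mm up at joint 0, rising with it; x along a spoke. Dark steel wheel 152 mm across: round rim 14 mm thick on a 138 mm circle, three round spokes 12 mm thick, hub 32 mm thick (12 mm below to 17 mm above the spokes). Windows between spokes are open from 16 to 62 mm from the axis, with free space below down to the beam and its nuts.
- plate: White pressing plate of the press, 142 (along the press's x) x 76 x 10 mm, with a steel crosshead on top that slides on the columns; does not turn. Origin: centre of its underside, 67.5 mm above the counter at joint wheel = 0 (14 mm below the pan's rim, inside the pan), rising 1.273 mm per rad.
- pan: Loose steel pan, 0.6 to 0.95 kg, on the press base, x along the press's. Origin: centre of its underside. Body 164 (x) x 96 mm, rim flange 176 x 108 mm, 65 mm up; inside, a wooden board 15.5 mm below the rim. At each end (+-x) a level loop of 8 mm bar, 45 mm up (centreline), outer bar 127 mm from the pan's centre, 84 mm wide; opening between bar and flange 35 x 76 mm.
- pan_loop (a point): Middle of the outer bar of the pan's loop handle at its -x end (the exit side, over the chopping board), 45 mm above the pan's underside, about 61 mm above the counter at the start. Frame as the pan's.
- board: Blue plastic chopping board 270 (x) x 260 x 15 mm, fixed, axes along the press's, butted against the press base on its -x side: its centre 212 mm from the press's axis. Its top is 1.5 mm lower than the press base. Origin: centre of its underside.
- shaker: Steel spice shaker, 70 mm diameter, 99 mm tall, standing on the counter past the press's other (+x) end. Origin: centre of its underside. Leave it alone.
- bowl: Blue plastic bowl, 170 mm across, 70 mm tall, on the counter to the robot's right beyond the end of the board. Origin: centre of its underside. Leave it alone.
- mallet: Meat mallet lying on the counter to the robot's right: metal head 105 mm wide at +100 mm along its x, black handle to -148 mm. Origin on the counter under its middle. Leave it alone.

How it is judged:
By the outcome, as a careful person would: the job done as asked, in the order asked, and still so for the second after the job is handed in, with the robot touching nothing.
It also fails if it takes over 64 s, if anything falls off the work surface, if the arm or the gripper's body presses on something with over 40 N, if the wrist force passes 120 N, or if a joint passes its speed limit or range.

## Working session

There is one attempt and no reset: what is moved stays moved. The work goes in short steps, Python scripts to look and compute and a tool call to move; the robot and the scene stay as the last step left them, time stands still between calls to the robot, and variables do not carry over. Pictures are saved under pics/ and viewed, and the job is handed in when it is done.

Besides the shell and the picture viewer there is one more tool, called after "Call:" as name(argument=value, ...), one argument or row to a line, values as JSON. apply_moves: Moves the arm, as the interface text tells. Its arguments: {"type":"object","properties":{"offset":{"type":"array"},"yaw":{"type":"array"},"jaw":{"type":"array"}},"required":["offset","yaw","jaw"]}

```bash
ls; mkdir -p pics; python3 - <<'E'
from cell import env
import cv2
print(env.state(), env.grasp_offset)
for n in("side","top"):
    c=env.read_camera(n); cv2.imwrite(f"pics/{n}0.png",c["frame"][:,:,::-1])
    print(n,{k:v for k,v in c.items() if k!="frame"})
E
```

```text
pics
{'t': 0.0, 'joints': array([ 1.12936613e+00,  4.91565421e-01,  1.55944177e+00, -2.45831525e-05,
        1.09167768e+00, -1.05583520e-01]), 'qvel': array([-0.00080125,  0.0012748 , -0.00035774,  0.00058068, -0.00088609,
        0.00028013]), 'tau': array([-9.17077887e-04, -6.12642717e+01, -2.58181643e+01,  6.93516224e-02,
        4.81349160e-02, -6.39425434e-05]), 'eef_pos': array([205.84075334, 589.84816049, 184.36076305]), 'tcp_rot': array([-1.65642062,  1.56970389, -1.99225595]), 'ft_force': array([-0.81575236, -0.24404242, -0.34369364]), 'moment': array([-0.01511408,  0.00947081,  0.03130297]), 'opening': 0.9989995860588606} 18.8
side {'fx': 380.3211892119896, 'fy': 380.3211892119896, 'cx': 279.7063148647832, 'cy': 215.93118564984076, 'xyz': array([441.47178312, 707.93910728, 651.39346184]), 'rotation': array([-2.18066677,  0.00560527, -3.02620251])}
top {'fx': 475.727934836464, 'fy': 475.727934836464, 'cx': 274.9764301020131, 'cy': 206.75745855714732, 'xyz': array([ 212.2872642 ,  -12.42822721, 1498.4595517 ]), 'rotation': array([-2.91227104,  0.00352553, -1.63102336])}
```

View pics/side0.png

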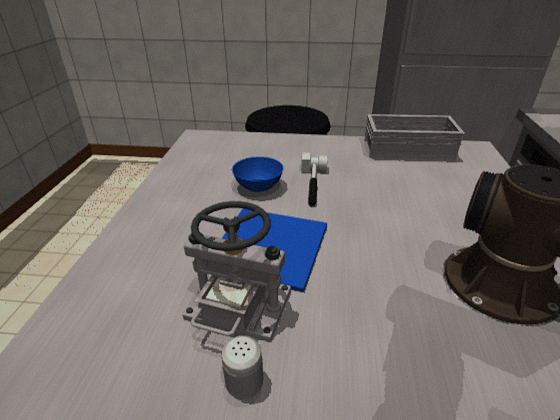

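View pics/top0.png

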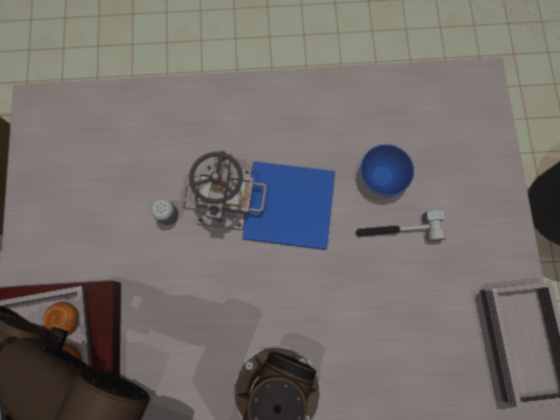

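Side view: press left of centre, wheel about (231,226), shaker (243,367). Top view: wheel about (216,177), board (290,205). I'll enlarge both.

```bash
cat > h.py <<'E'
import numpy as np, cv2
from scipy.spatial.transform import Rotation as Ro
def ray(c,u,v):
    R=Ro.from_euler('xyz',c['rotation']).as_matrix()
    return R@np.array([(u-c['cx'])/c['fx'],(v-c['cy'])/c['fy'],1.])
def onz(c,u,v,z):
    d=ray(c,u,v); return c['xyz']+d*(z-c['xyz'][2])/d[2]
def proj(c,p):
    R=Ro.from_euler('xyz',c['rotation']).as_matrix()
    q=(np.atleast_2d(p)-c['xyz'])@R
    return np.c_[q[:,0]/q[:,2]*c['fx']+c['cx'],q[:,1]/q[:,2]*c['fy']+c['cy']]
def crop(c,x,y,w,h,s,name):
    f=c['frame'][y:y+h,x:x+w,::-1]
    cv2.imwrite(name,cv2.resize(f,None,fx=s,fy=s,interpolation=cv2.INTER_CUBIC))
def shot(n): 
    from cell import env
    return env.read_camera(n)
E
python3 - <<'E'
from h import *
crop(shot('side'),170,180,170,170,4.5 and 3.5,'pics/s1.png')
crop(shot('top'),170,140,180,120,4.4,'pics/t1.png')
E
```

```text
(no output)
```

View pics/s1.png

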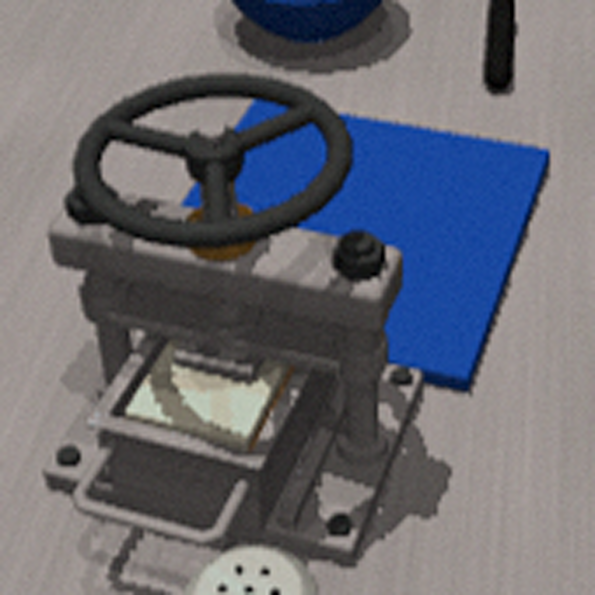

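View pics/t1.png

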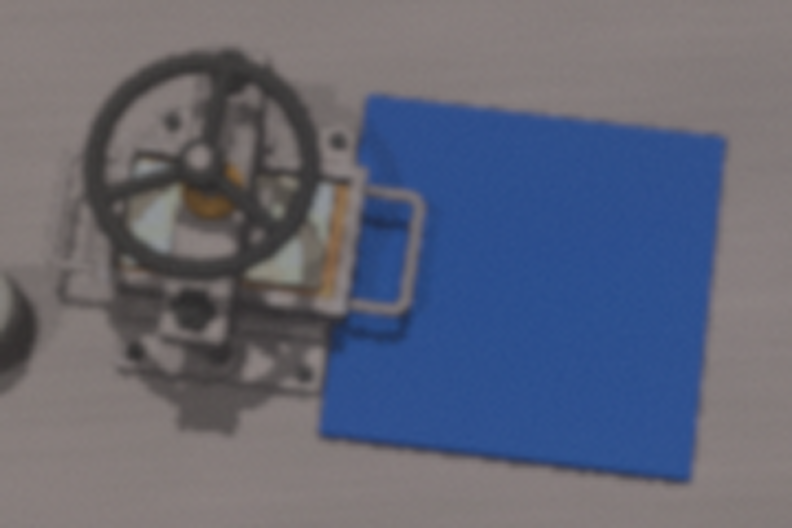

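```bash
cat > fit.py <<'E'
from h import *
from scipy.optimize import least_squares
T=shot('top');S=shot('side')
t=lambda a:np.array(a)/4.4+[170,140]
s=lambda a:np.array(a)/3.5+[170,180]
bt=t([(368,95),(727,137),(690,480),(320,436)])
print([onz(T,*p,15).round(1) for p in bt])
bs=s([(549,149),(472,378)])
print([onz(S,*p,15).round(1) for p in bs])
# press frame: board corners in press frame
bl=[(-77,130),(-347,130),(-347,-130),(-77,-130)]
P0=[onz(T,*p,15) for p in bt]
d=(P0[0]-P0[1]); print('xdir',np.arctan2(d[1],d[0]), 'sizes',[np.linalg.norm(P0[i]-P0[(i+1)%4]).round(1) for i in range(4)])
# hub tops, spokes
wt=t([(200,157),(218,68),(105,192),(272,232)])
ws=s([(214,138),(105,128),(315,112),(215,225)])
for z in (220,235): print('hub',z,onz(T,*wt[0],z).round(1),onz(S,*ws[0],z).round(1))
for z in (219,222): print('spokes T',[onz(T,*p,z).round(1) for p in wt[1:]],'S',[onz(S,*p,z).round(1) for p in ws[1:]])
lp=t([(420,205),(404,300)]);print('loop', [onz(T,*p,61).round(1) for p in lp])
E
python3 fit.py
```

```text
[array([714.2,  32.6,  15. ]), array([ 665.2, -231.1,   15. ]), array([ 412.3, -182.1,   15. ]), array([460. ,  79.7,  15. ])]
[array([ 412.6, -178. ,   15. ]), array([459.2,  84.5,  15. ])]
xdir 1.387328450970243 sizes [np.float64(268.2), np.float64(257.7), np.float64(266.2), np.float64(258.5)]
hub 220 [609.9 135.3 220. ] [608.1 117.  220. ]
hub 235 [605.3 133.6 235. ] [602.3 137.5 235. ]
spokes T [array([669.3, 121.9, 219. ]), array([590.8, 196.4, 219. ]), array([558. ,  91.5, 219. ])] S [array([672.1, 112.6, 219. ]), array([556.2,  84. , 219. ]), array([591.1, 191.1, 219. ])]
spokes T [array([668.2, 121.6, 222. ]), array([589.9, 195.9, 222. ]), array([557.2,  91.3, 222. ])] S [array([670.5, 116.8, 222. ]), array([555.4,  88.3, 222. ]), array([590.1, 194.7, 222. ])]
loop [array([614.1,  -1.7,  61. ]), array([545.5,  13.4,  61. ])]
```

```bash
python3 - <<'E'
from h import *
from cell import env
s=env.state();R=Ro.from_euler('xyz',s['tcp_rot']).as_matrix()
print(R.round(3), np.degrees(np.arctan2(R[1,1],R[0,1])))
E
```

```text
[[-0.     0.33   0.944]
 [-0.     0.944 -0.33 ]
 [-1.    -0.    -0.   ]] 70.7602549132966
```

```bash
cat > ov.py <<'E'
from h import *
def P(px,py,th):
    c,s=np.cos(th),np.sin(th)
    return lambda L:(np.array(L,float)@np.array([[c,s,0],[-s,c,0],[0,0,1]]))+[px,py,0]
def overlay(c,pose,q,x,y,w,h,s,name,extra=True,zb=0):
    T=P(*pose)
    im=cv2.resize(c['frame'][y:y+h,x:x+w,::-1],None,fx=s,fy=s,interpolation=cv2.INTER_CUBIC)
    def poly(L,col,closed=True):
        p=(proj(c,T(L))-[x,y]+.5)*s
        cv2.polylines(im,[np.round(p*8).astype(np.int32)],closed,col,1,cv2.LINE_AA,3)
    zc=217.5+1.273*q+zb
    a=np.linspace(0,2*np.pi,90)
    for r,col in((69,(0,255,255)),(16,(0,255,255))): poly([(r*np.cos(b),r*np.sin(b),zc+(17 if r==16 else 0)) for b in a],col)
    for k in range(3):
        b=q+k*2*np.pi/3; poly([(16*np.cos(b),16*np.sin(b),zc),(69*np.cos(b),69*np.sin(b),zc)],(0,255,0),False)
    if extra:
        poly([(-23,-102,165),(23,-102,165),(23,102,165),(-23,102,165)],(0,0,255))
        poly([(-75,-100,16.5),(75,-100,16.5),(75,100,16.5),(-75,100,16.5)],(255,0,255))
        poly([(-77,-130,15),(-347,-130,15),(-347,130,15),(-77,130,15)],(255,255,0))
        poly([(-88,-54,81.5),(88,-54,81.5),(88,54,81.5),(-88,54,81.5)],(255,255,255))
        poly([(-131,-42,61.5),(-131,42,61.5)],(255,255,255),False)
    cv2.imwrite(name,im)
E
python3 - <<'E'
from ov import *
S=shot('side');T=shot('top');p=(603,134.5,1.387)
overlay(S,p,2.55,170,190,140,150,4,'pics/o1.png')
overlay(T,p,2.55,170,140,180,120,4.4,'pics/o2.png')
E
```

```text
(no output)
```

View pics/o1.png

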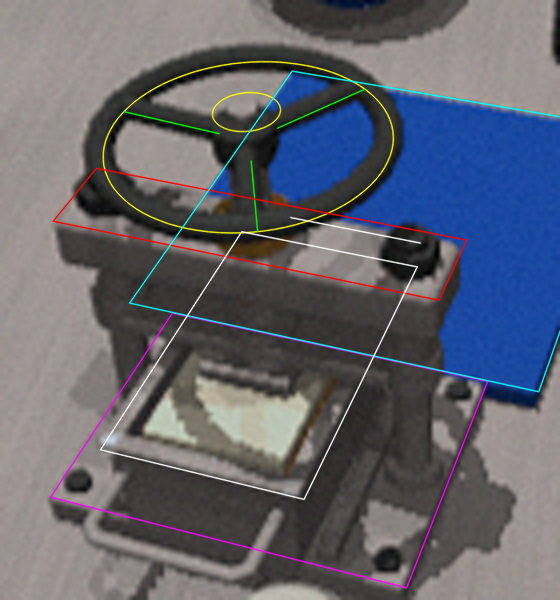

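View pics/o2.png

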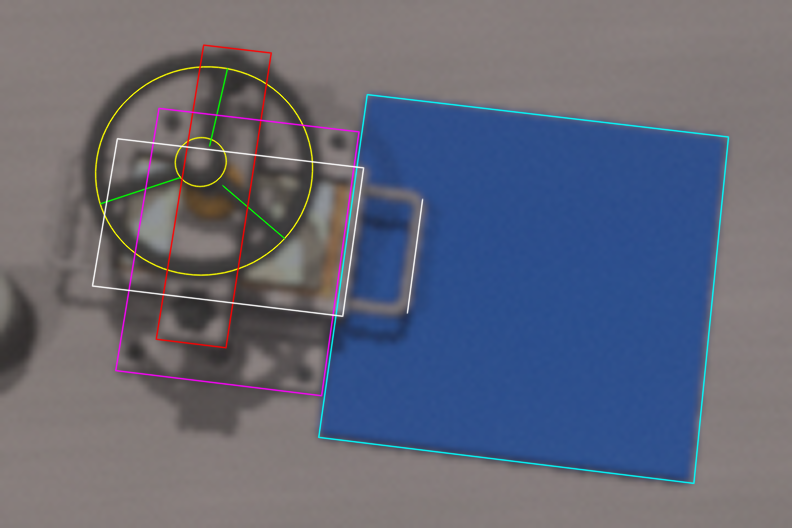

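```bash
python3 - <<'E'
from ov import *
S=shot('side');T=shot('top')
crop(S,180,195,115,85,6.9,'pics/s2.png')
crop(S,180,260,115,85,6.9,'pics/s3.png')
crop(T,180,145,90,90,6.6,'pics/t2.png')
E
```

```text
(no output)
```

View pics/s2.png

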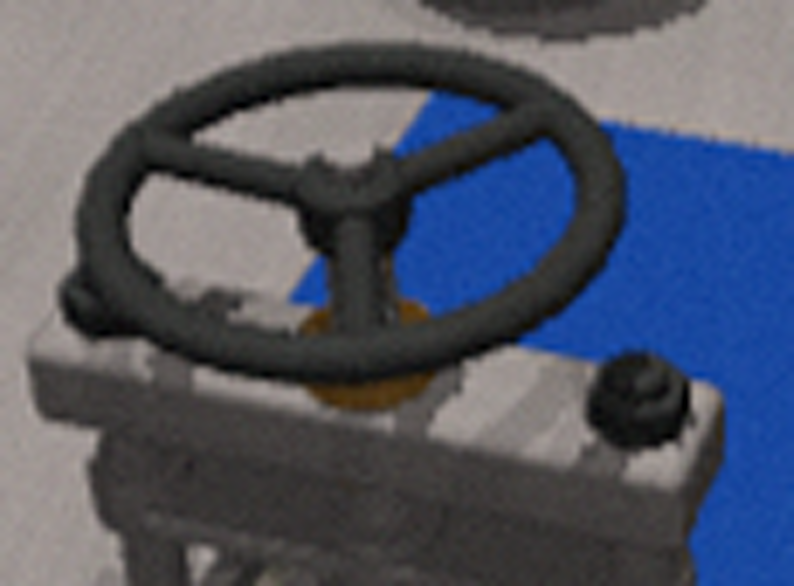

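View pics/s3.png

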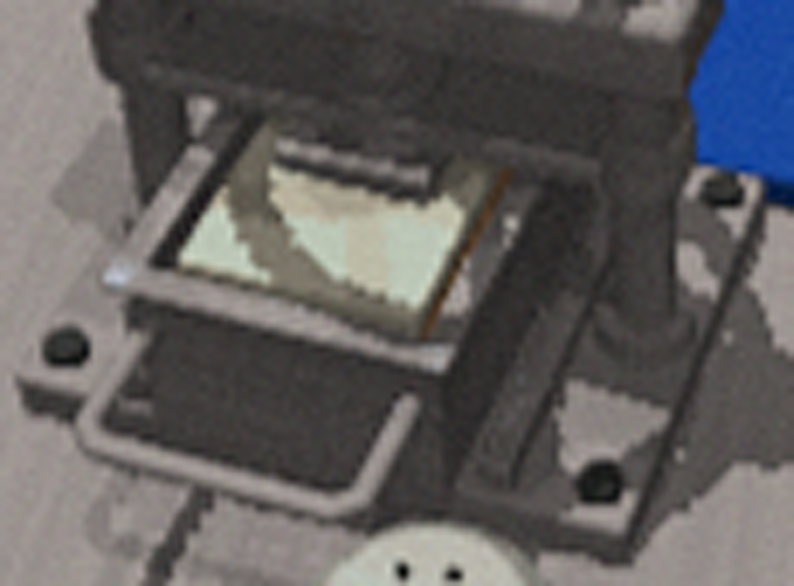

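View pics/t2.png

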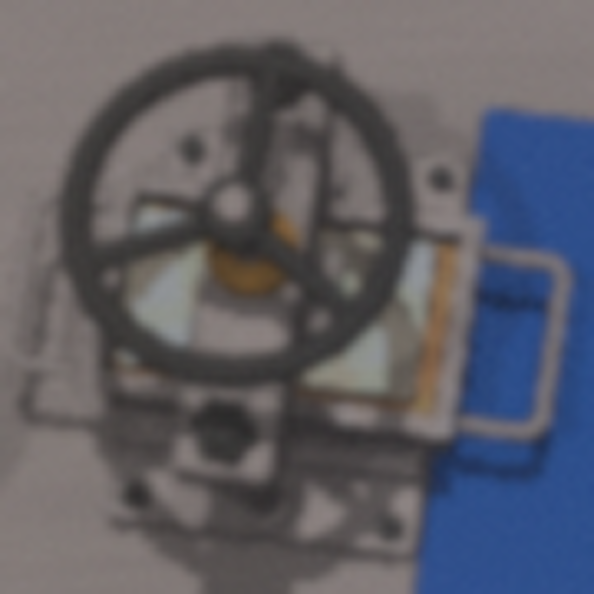

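```bash
cat > fit2.py <<'E'
from ov import *
from scipy.optimize import least_squares
S=shot('side');T=shot('top')
s2=lambda a:(np.array(a,float))/6.9+[180,195]-.43
s3=lambda a:(np.array(a,float))/6.9+[180,260]-.43
s1=lambda a:(np.array(a,float))/3.5+[170,180]-.36
t2=lambda a:(np.array(a,float))/6.6+[180,145]-.42
t1=lambda a:(np.array(a,float))/4.4+[170,140]-.39
SL=[(23,102,165),(-23,102,165),(23,-102,165),(75,-100,16.5),(75,100,16.5),(-75,100,16.5),(-77,130,15),(-347,130,15)]
SU=np.r_[s2([(680,489),(720,384),(31,352)]),s3([(17,378),(632,540),(766,178)]),s1([(472,378),(549,149)])]
TL=[(-75,100,16.5),(75,100,16.5),(23,102,165),(-23,102,165),(-77,-130,15),(-347,-130,15),(-347,130,15),(-77,130,15)]
TU=np.r_[t2([(412,555),(110,520),(177,472),(277,482)]),t1([(368,95),(727,137),(690,480),(320,436)])]
sw=np.r_[s2([(104,0),(602,0)])[:,0],s2([(0,65),(0,358)])[:,1]]
tw=np.r_[t2([(80,0),(395,0)])[:,0],t2([(0,60),(0,367)])[:,1]]
a=np.linspace(0,2*np.pi,721)
def parts(x):
    Pm=P(x[0],x[1],x[2]); ring=np.c_[69*np.cos(a),69*np.sin(a),0*a+x[3]]
    out=[]
    for c,L,U,w,sh in((S,SL,SU,sw,x[4:6]),(T,TL,TU,tw,x[6:8])):
        out.append((proj(c,Pm(L))+sh-U))
        r=proj(c,Pm(ring))+sh
        out.append(np.array([r[:,0].min(),r[:,0].max(),r[:,1].min(),r[:,1].max()])-w)
    return out
def f(x): return np.r_[tuple(p.ravel() for p in parts(x))+(x[4:]/1.5,)]
r=least_squares(f,[603,134,1.387,221,0,0,0,0],loss='soft_l1')
print(r.x.round(3),'q',(r.x[3]-217.5)/1.273)
cov=np.linalg.inv(r.jac.T@r.jac);print('sd@0.4px',(np.sqrt(np.diag(cov))*.4).round(2))
for p in parts(r.x): print(p.round(2).tolist())
E
python3 fit2.py
```

```text
[6.04513e+02 1.33944e+02 1.38700e+00 2.25020e+02 2.74000e-01 9.92000e-01
 1.03000e-01 1.08000e-01] q 5.9076299698124926
sd@0.4px [1.04 1.18 0.   0.74 0.48 0.4  0.39 0.36]
[[0.56, -0.26], [1.66, -0.06], [-1.75, -0.13], [-0.34, 0.05], [-0.57, -0.81], [0.34, 0.12], [-0.81, 0.43], [0.41, 0.22]]
[-0.21, 0.37, -0.12, 0.03]
[[0.73, 0.28], [-0.29, -0.11], [-1.22, -0.02], [-0.5, 0.39], [-0.16, -0.66], [0.34, -0.59], [0.9, 0.14], [-0.26, -0.3]]
[-0.55, 1.17, -0.02, 0.92]
```

Call:
apply_moves(
  offset=[
    [0,0,2.2],
    [0,0,4.2],
    [1.2,-1.4,4.4],
    [2.7,-3.2,4.4],
    [4.2,-5.0,4.4],
    [5.7,-6.9,4.4],
    [7.2,-8.7,4.4],
    [8.7,-10.5,4.4],
    [10.2,-12.3,4.4],
    [11.7,-14.1,4.4],
    [13.2,-15.9,4.4],
    [14.4,-17.4,4.4],
    [15.4,-18.6,4.4],
    [16.1,-19.4,4.4],
    [16.37,-19.78,4.4],
    [16.37,-19.78,4.4],
    [16.37,-19.78,4.4],
  ],
  yaw=[0,0,-1.2,-2.4,-3.6,-4.8,-6,-7.2,-8.4,-9.6,-10.8,-12,-13,-13.55,-13.55,-13.55,-13.55],
  jaw=[1,1,1,1,1,1,1,1,1,1,1,1,1,1,1,1,1],
)

```text
t: 2.72
eef_pos: [614.6, 96.6, 295.2]
tcp_rot: [2.593, 1.571, 0.84]
ft_force: [0.1, 1.0, -0.1]
opening: 0.001
```

```bash
python3 - <<'E'
from ov import *
from cell import env
s=env.state();R=Ro.from_euler('xyz',s['tcp_rot']).as_matrix()
print(s['t'],s['eef_pos'],s['ft_force'],np.degrees(np.arctan2(R[1,1],R[0,1])),s['opening'])
S=shot('side');T=shot('top')
print('tcp px',proj(S,s['eef_pos']),proj(T,s['eef_pos']))
cv2.imwrite('pics/s5.png',S['frame'][:,:,::-1]);crop(T,150,120,140,120,5,'pics/t5.png')
E
```

```text
2.725 [614.61962745  96.58478197 295.17401966] [ 0.1430365   1.0315056  -0.11433948] -10.433200981575471 0.0005409525753253229
tcp px [[226.98002059 180.57944555]] [[226.42898194 164.89022986]]
```

View pics/s5.png

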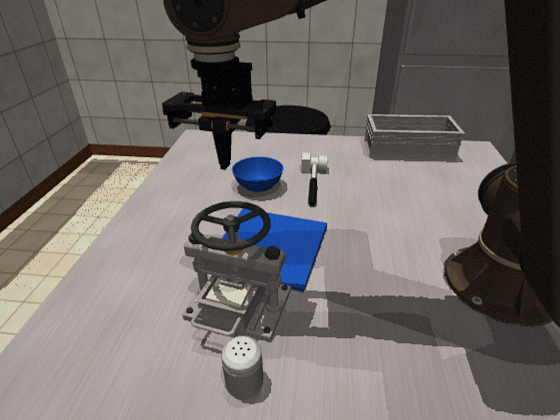

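View pics/t5.png

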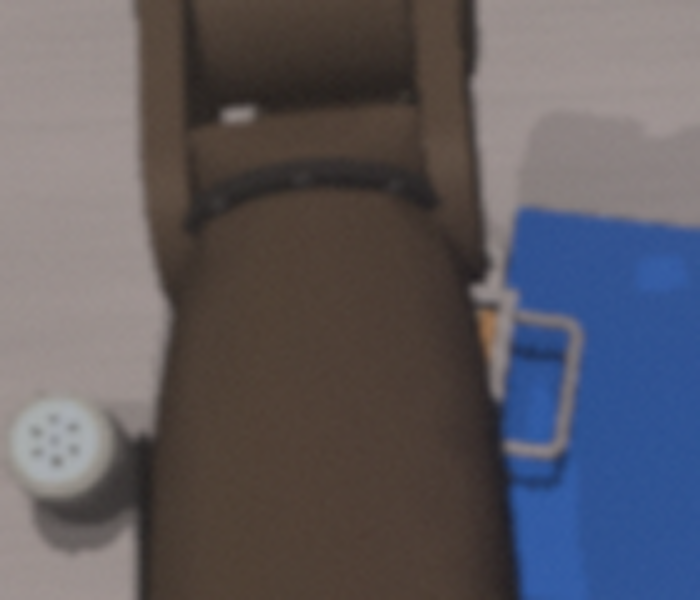

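```bash
python3 - <<'E'
from ov import *
S=shot('side')
crop(S,160,50,120,130,4.6,'pics/s6.png')
E
```

```text
(no output)
```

View pics/s6.png

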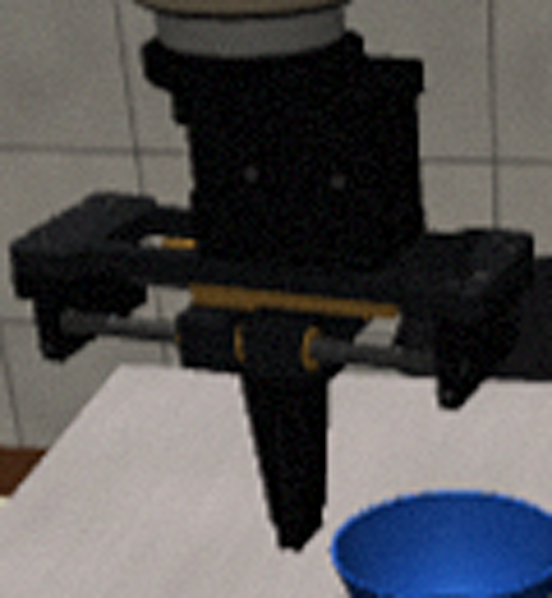

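The fingertip shows at (223,170), but the stated TCP projects to (227,181), about 20 mm lower. I'll check the tool and camera agreement low over the board before entering the wheel.

Call:
apply_moves(
  offset=[
    [-0.7,-2,0],
    [-1.5,-4,0],
    [-2.2,-6.26,0],
    [-2.2,-6.26,-2],
    [-2.2,-6.26,-4],
    [-2.2,-6.26,-6],
    [-2.2,-6.26,-8],
    [-2.2,-6.26,-9.5],
    [-2.2,-6.26,-10],
    [-2.2,-6.26,-10],
    [-2.2,-6.26,-10],
  ],
  yaw=[0,0,0,0,0,0,0,0,0,0,0],
  jaw=[1,1,1,1,1,1,1,1,1,1,1],
)

```text
t: 4.25
eef_pos: [560.6, -60.1, 46.7]
tcp_rot: [1.584, 1.568, -0.169]
ft_force: [-0.3, 0.0, 0.1]
opening: 0.004
```

```bash
python3 - <<'E'
from ov import *
from cell import env
s=env.state()
S=shot('side');T=shot('top')
print(s['eef_pos'],'tcp px',proj(S,s['eef_pos']),proj(T,s['eef_pos']))
crop(S,200,130,160,120,5,'pics/s7.png');crop(T,200,130,160,120,5,'pics/t7.png')
E
```

```text
[560.59177194 -60.14087016  46.74385144] tcp px [[269.45205526 235.62974771]] [[285.10056533 203.12833616]]
```

View pics/s7.png

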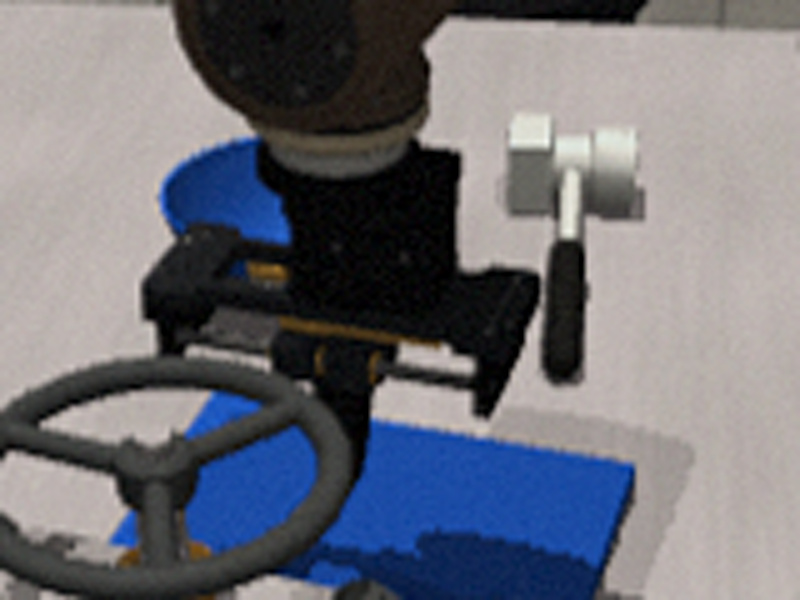

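View pics/t7.png

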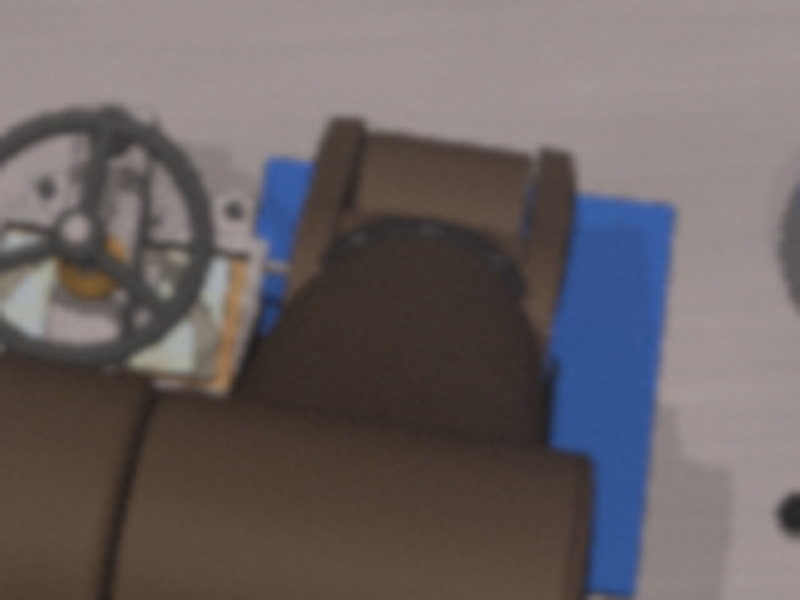

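Call:
apply_moves(
  offset=[
    [-1.5,0,0],
    [-2.6,0,-0.4],
    [-2.6,0,-0.6],
    [-2.6,0,-0.6],
  ],
  yaw=[0,0,0,0],
  jaw=[1,1,1,1],
)

```text
t: 4.85
eef_pos: [496.7, -60.4, 32.1]
tcp_rot: [1.554, 1.567, -0.199]
ft_force: [-0.5, -0.8, 0.2]
opening: 0.008
```

```bash
python3 - <<'E'
from ov import *
from cell import env
s=env.state()
S=shot('side')
print(s['t'],s['eef_pos'],'tcp px',proj(S,s['eef_pos']), 'board below',proj(S,[*s['eef_pos'][:2],15]))
crop(S,230,170,110,90,7,'pics/s8.png')
E
```

```text
4.85 [496.65032059 -60.40287248  32.089326  ] tcp px [[294.03299125 241.67559754]] board below [[293.92869627 246.77556467]]
```

View pics/s8.png

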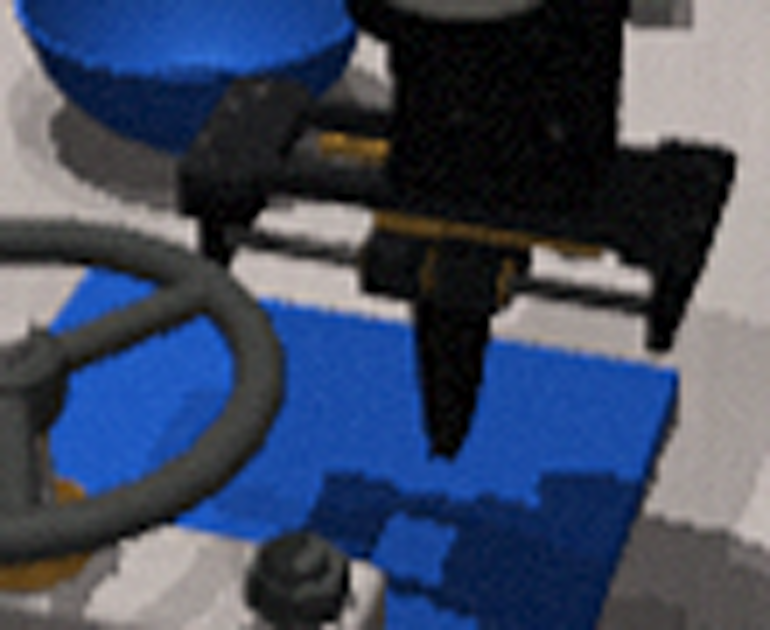

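Call:
apply_moves(
  offset=[
    [0,0,-0.2],
    [0,0,-0.4],
    [0,0,-0.5],
    [0,0,-0.56],
    [0,0,-0.62],
    [0,0,-0.66],
    [0,0,-0.7],
    [0,0,-0.7],
  ],
  yaw=[0,0,0,0,0,0,0,0],
  jaw=[1,1,1,1,1,1,1,1],
)

```text
t: 5.9
eef_pos: [496.8, -60.4, 14.6]
tcp_rot: [1.558, 1.567, -0.195]
ft_force: [0.4, 1.1, 0.2]
opening: 0.003
```

Call:
apply_moves(
  offset=[
    [0,0,-0.08],
    [0,0,-0.16],
    [0,0,-0.24],
    [0,0,-0.32],
    [0,0,-0.32],
  ],
  yaw=[0,0,0,0,0],
  jaw=[1,1,1,1,1],
)

```text
t: 6.52
eef_pos: [496.7, -60.4, 6.4]
tcp_rot: [1.562, 1.567, -0.191]
ft_force: [-0.3, -0.0, -0.0]
opening: 0.005
```

Call:
apply_moves(
  offset=[
    [0,0,-0.06],
    [0,0,-0.12],
    [0,0,-0.18],
    [0,0,-0.24],
    [0,0,-0.24],
  ],
  yaw=[0,0,0,0,0],
  jaw=[1,1,1,1,1],
)

```text
t: 7.15
eef_pos: [496.6, -60.3, 0.3]
tcp_rot: [1.567, 1.567, -0.186]
ft_force: [1.0, 1.4, -0.6]
opening: 0.005
```

```bash
python3 - <<'E'
from ov import *
from cell import env
s=env.state()
S=shot('side')
print(s['t'],s['eef_pos'],s['ft_force'],'tcp px',proj(S,s['eef_pos']), 'board below',proj(S,[*s['eef_pos'][:2],15]))
crop(S,230,170,110,90,7,'pics/s9.png')
E
```

```text
7.15 [ 4.96602000e+02 -6.03357065e+01  2.65928548e-01] [ 0.97181763  1.38050958 -0.62321951] tcp px [[293.8565032  251.11050033]] board below [[293.94493299 246.79315634]]
```

View pics/s9.png

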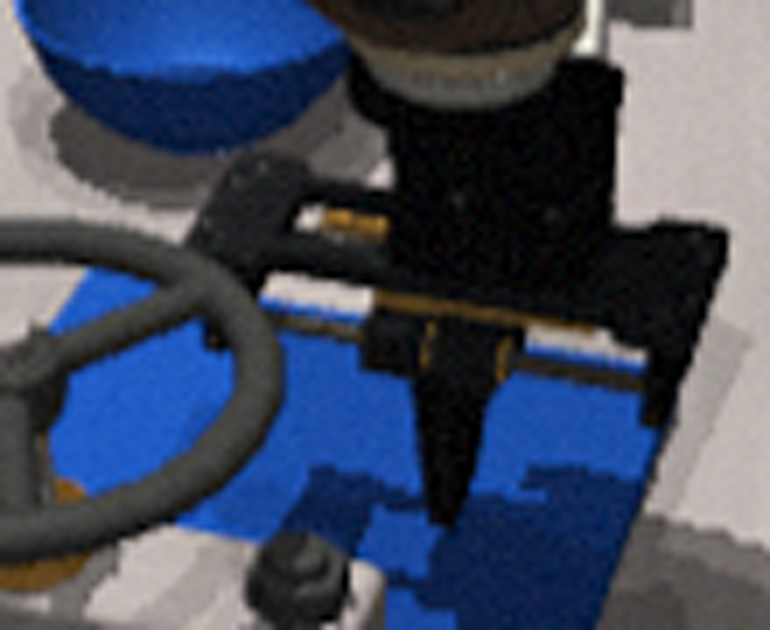

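Call:
apply_moves(
  offset=[
    [0,0,-0.06],
    [0,0,-0.12],
    [0,0,-0.18],
    [0,0,-0.18],
  ],
  yaw=[0,0,0,0],
  jaw=[1,1,1,1],
)

```text
t: 7.7
eef_pos: [496.6, -60.3, -4.3]
tcp_rot: [1.569, 1.567, -0.184]
ft_force: [0.5, 0.1, 0.2]
opening: 0.004
```

Call:
apply_moves(
  offset=[
    [0,0,-0.04],
    [0,0,-0.08],
    [0,0,-0.12],
    [0,0,-0.12],
  ],
  yaw=[0,0,0,0],
  jaw=[1,1,1,1],
)

```text
t: 8.2
eef_pos: [496.5, -60.3, -7.4]
tcp_rot: [1.571, 1.567, -0.182]
ft_force: [0.1, -0.1, 0.4]
opening: 0.005
```

Call:
apply_moves(
  offset=[
    [0,0,-0.04],
    [0,0,-0.08],
    [0,0,-0.12],
    [0,0,-0.12],
  ],
  yaw=[0,0,0,0],
  jaw=[1,1,1,1],
)

```text
t: 8.7
eef_pos: [496.5, -60.3, -10.5]
tcp_rot: [1.581, 1.568, -0.173]
ft_force: [0.2, -0.4, 0.3]
opening: 0.005
```

```bash
python3 - <<'E'
from ov import *
from cell import env
s=env.state()
S=shot('side')
print(s['t'],s['eef_pos'],s['ft_force'],'board below',proj(S,[*s['eef_pos'][:2],15]))
crop(S,270,200,60,60,10,'pics/s10.png')
E
```

```text
8.7 [496.50780488 -60.32152291 -10.45616075] [ 0.23835312 -0.35479394  0.28086275] board below [[293.98036447 246.7990959 ]]
```

View pics/s10.png

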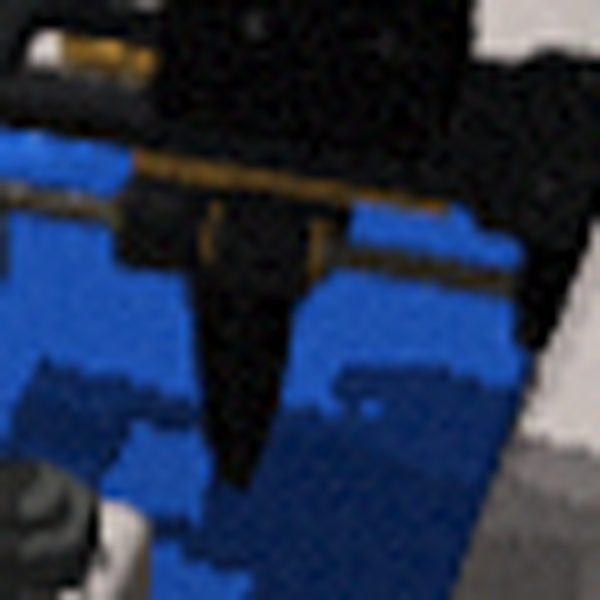

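Call:
apply_moves(
  offset=[
    [0,0,-0.04],
    [0,0,-0.08],
    [0,0,-0.08],
  ],
  yaw=[0,0,0],
  jaw=[1,1,1],
)

```text
t: 9.12
eef_pos: [496.5, -60.3, -12.5]
tcp_rot: [1.58, 1.568, -0.174]
ft_force: [-0.5, 0.1, 0.7]
opening: 0.008
```

Call:
apply_moves(
  offset=[
    [0,0,-0.04],
    [0,0,-0.08],
    [0,0,-0.12],
    [0,0,-0.12],
  ],
  yaw=[0,0,0,0],
  jaw=[1,1,1,1],
)

```text
t: 9.62
eef_pos: [496.5, -60.3, -14.5]
tcp_rot: [1.556, 1.567, -0.197]
ft_force: [-4.4, 0.2, 18.2]
opening: 0.003
```

```bash
python3 - <<'E'
from ov import *
from cell import env
s=env.state()
S=shot('side')
print(s['t'],s['eef_pos'],s['ft_force'],'board below',proj(S,[*s['eef_pos'][:2],15]), 'dx,dy +10', proj(S,s['eef_pos']*[1,1,0]+[10,0,15]),proj(S,s['eef_pos']*[1,1,0]+[0,10,15]))
crop(S,270,220,50,50,12,'pics/s11.png')
E
```

```text
9.625 [496.52491    -60.31896909 -14.46273297] [-4.35803512  0.15200957 18.2336497 ] board below [[293.97376442 246.79926317]] dx,dy +10 [[290.16724874 246.53467979]] [[293.6477813  249.24815741]]
```

View pics/s11.png

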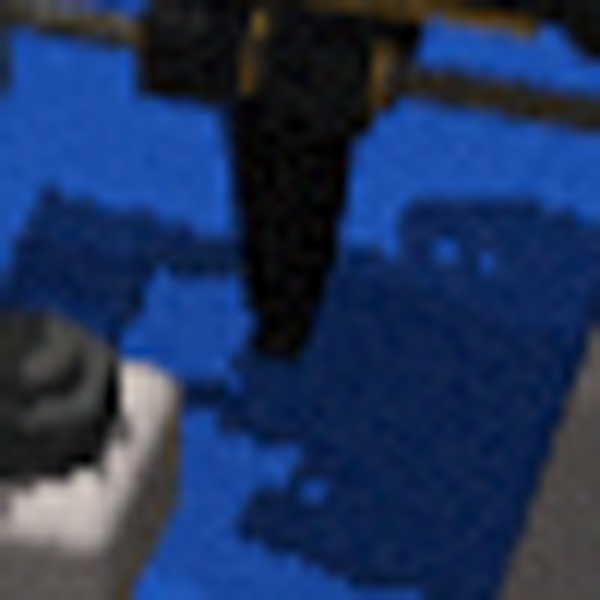

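Call:
apply_moves(
  offset=[
    [0,0,1],
    [0,0,3],
    [0,0,5],
    [0,0,7],
    [0,0,9],
    [0.6,0.8,10.4],
    [2,2.6,10.4],
    [3.4,4.5,10.4],
    [4.4,5.8,10.4],
    [4.75,6.23,10.2],
    [4.75,6.23,10.0],
    [4.75,6.23,10.0],
  ],
  yaw=[0,0,0,0,0,0,0,0,0,0,0,0],
  jaw=[1,1,1,1,1,1,1,1,1,1,1,1],
)

```text
t: 11.18
eef_pos: [614.4, 94.4, 235.0]
tcp_rot: [1.363, 1.568, -0.391]
ft_force: [0.3, 0.2, 0.6]
opening: -0.001
```

```bash
cat > look.py <<'E'
import sys
from ov import *
from cell import env
s=env.state();R=Ro.from_euler('xyz',s['tcp_rot']).as_matrix()
S=shot('side')
e=s['eef_pos']+[0,0,28.5]
print(s['t'].__round__(3),s['eef_pos'].round(1),s['ft_force'].round(1),np.degrees(np.arctan2(R[1,1],R[0,1])).round(2),'tip px',proj(S,e).round(1))
a=[int(v) for v in sys.argv[2:6]]; sc=min(800/a[2],600/a[3])
print('tip in crop',((proj(S,e)-a[:2]+.5)*sc).round(0), sc)
crop(S,*a,sc,sys.argv[1])
E
python3 look.py pics/s12.png 180 130 115 140
```

```text
11.175 [614.4  94.4 235. ] [0.3 0.2 0.6] -10.49 tip px [[228.7 194.2]]
tip in crop [[211. 277.]] 4.285714285714286
```

View pics/s12.png

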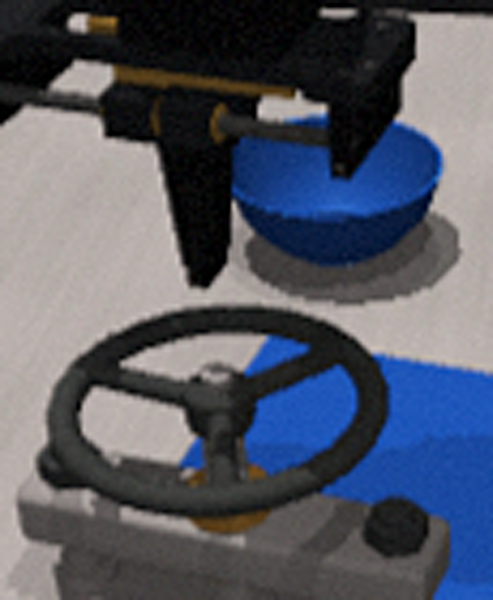

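Call:
apply_moves(
  offset=[
    [-0.05,0.08,-0.4],
    [-0.05,0.08,-0.8],
    [-0.05,0.08,-1.2],
    [-0.05,0.08,-1.6],
    [-0.05,0.08,-1.6],
  ],
  yaw=[0,0,0,0,0],
  jaw=[1,1,1,1,1],
)

```text
t: 11.85
eef_pos: [613.1, 96.3, 194.5]
tcp_rot: [1.202, 1.569, -0.553]
ft_force: [-1.0, -0.4, 0.2]
opening: 0.004
```

```bash
python3 look.py pics/s13.png 180 160 100 100
```

```text
11.85 [613.1  96.3 194.5] [-1.  -0.4  0.2] -10.51 tip px [[230.9 212.1]]
tip in crop [[308. 316.]] 6.0
```

View pics/s13.png

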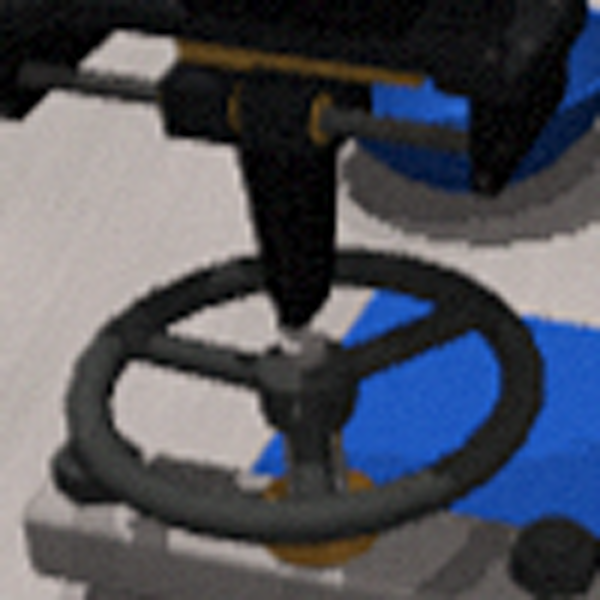

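```bash
cat > orb.py <<'E'
import sys,numpy as np,json
from cell import env
# orb.py phi_list start,end,n  ztarget_start
c=np.array([603,136.0]);r=40
a0,a1,n,z0,z1=[float(v) for v in sys.argv[1:6]]
e=env.state()['eef_pos']
out=[]
for k in range(1,int(n)+1):
    f=k/n;a=a0+(a1-a0)*f
    p=np.array([c[0]+r*np.cos(a),c[1]+r*np.sin(a),z0+(z1-z0)*f])
    out.append([round(float(v),2) for v in (p-e)/25])
print(e.round(1),np.arctan2(*(e[:2]-c)[::-1]).round(3),np.hypot(*(e[:2]-c)).round(1));print(json.dumps(out))
E
python3 orb.py -1.3 -0.3 6 177 177
```

```text
[613.3  96.3 195.1] -1.316 41.0
[[0.26, 0.14, -0.73], [0.5, 0.27, -0.73], [0.7, 0.44, -0.73], [0.88, 0.64, -0.73], [1.02, 0.87, -0.73], [1.12, 1.11, -0.73]]
```

Call:
apply_moves(
  offset=[
    [0,0,-0.4],
    [0,0,-0.73],
    [0,0,-0.73],
    [0.26,0.14,-0.73],
    [0.5,0.27,-0.73],
    [0.7,0.44,-0.73],
    [0.88,0.64,-0.73],
    [1.02,0.87,-0.73],
    [1.12,1.11,-0.73],
  ],
  yaw=[0,0,0,0,0,0,0,0,0],
  jaw=[1,1,1,1,1,1,1,1,1],
)

```text
t: 13.02
eef_pos: [640.8, 123.2, 176.8]
tcp_rot: [0.354, 1.568, -1.4]
ft_force: [-4.7, -8.1, 1.8]
opening: 0.009
```

```bash
python3 orb.py -0.3 3.9 18 177 182.3; python3 look.py pics/s14.png 180 160 100 100
```

```text
[640.8 123.2 176.8] -0.326 39.9
[[0.08, 0.41, 0.02], [0.06, 0.78, 0.03], [-0.04, 1.14, 0.04], [-0.22, 1.46, 0.05], [-0.48, 1.73, 0.07], [-0.79, 1.94, 0.08], [-1.14, 2.07, 0.09], [-1.51, 2.11, 0.1], [-1.88, 2.07, 0.11], [-2.23, 1.94, 0.13], [-2.54, 1.74, 0.14], [-2.79, 1.47, 0.15], [-2.98, 1.15, 0.16], [-3.09, 0.79, 0.17], [-3.11, 0.42, 0.18], [-3.05, 0.05, 0.2], [-2.9, -0.29, 0.21], [-2.67, -0.59, 0.22]]
13.025 [640.8 123.2 176.8] [-4.7 -8.1  1.8] -10.5 tip px [[214.8 226.3]]
tip in crop [[212. 401.]] 6.0
```

View pics/s14.png

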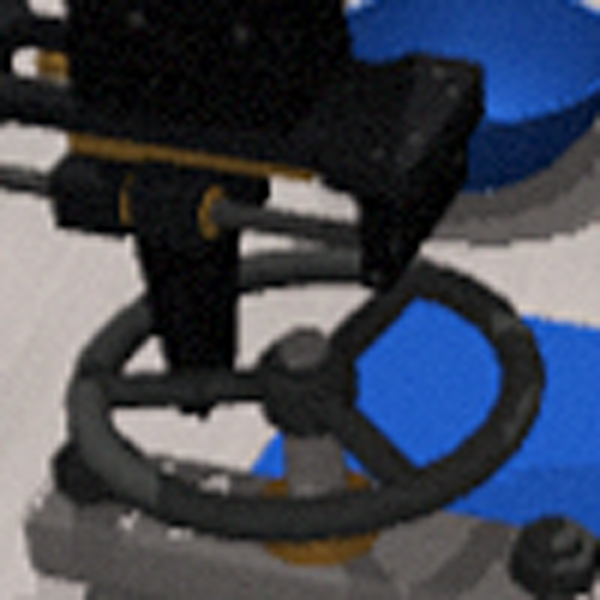

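The tip is inside the window and pushing the left spoke at (185,388); the wheel is turning CCW at about 9 N. I'll keep winding.

Call:
apply_moves(
  offset=[
    [0.08,0.41,0.02],
    [0.06,0.78,0.03],
    [-0.04,1.14,0.04],
    [-0.22,1.46,0.05],
    [-0.48,1.73,0.07],
    [-0.79,1.94,0.08],
    [-1.14,2.07,0.09],
    [-1.51,2.11,0.1],
    [-1.88,2.07,0.11],
    [-2.23,1.94,0.13],
    [-2.54,1.74,0.14],
    [-2.79,1.47,0.15],
    [-2.98,1.15,0.16],
    [-3.09,0.79,0.17],
    [-3.11,0.42,0.18],
    [-3.05,0.05,0.2],
    [-2.9,-0.29,0.21],
    [-2.67,-0.59,0.22],
  ],
  yaw=[0,0,0,0,0,0,0,0,0,0,0,0,0,0,0,0,0,0],
  jaw=[1,1,1,1,1,1,1,1,1,1,1,1,1,1,1,1,1,1],
)

```text
t: 15.32
eef_pos: [574.6, 110.4, 182.7]
tcp_rot: [1.4, 1.569, -0.354]
ft_force: [-3.3, 5.8, 2.8]
opening: 0.001
```

```bash
python3 orb.py 3.9 8.57 20 182.3 188.2; python3 look.py pics/s15.png 180 160 100 100
```

```text
[574.6 110.4 182.7] -2.409 38.2
[[0.26, -0.32, -0.01], [0.59, -0.48, 0.01], [0.96, -0.57, 0.02], [1.33, -0.56, 0.03], [1.69, -0.48, 0.04], [2.02, -0.31, 0.05], [2.31, -0.07, 0.06], [2.53, 0.24, 0.08], [2.67, 0.58, 0.09], [2.73, 0.95, 0.1], [2.71, 1.32, 0.11], [2.6, 1.67, 0.12], [2.41, 1.99, 0.14], [2.15, 2.26, 0.15], [1.83, 2.46, 0.16], [1.48, 2.59, 0.17], [1.11, 2.62, 0.18], [0.74, 2.57, 0.19], [0.39, 2.44, 0.21], [0.09, 2.23, 0.22]]
15.325 [574.6 110.4 182.7] [-3.3  5.8  2.8] -10.48 tip px [[248.8 222.2]]
tip in crop [[416. 376.]] 6.0
```

View pics/s15.png

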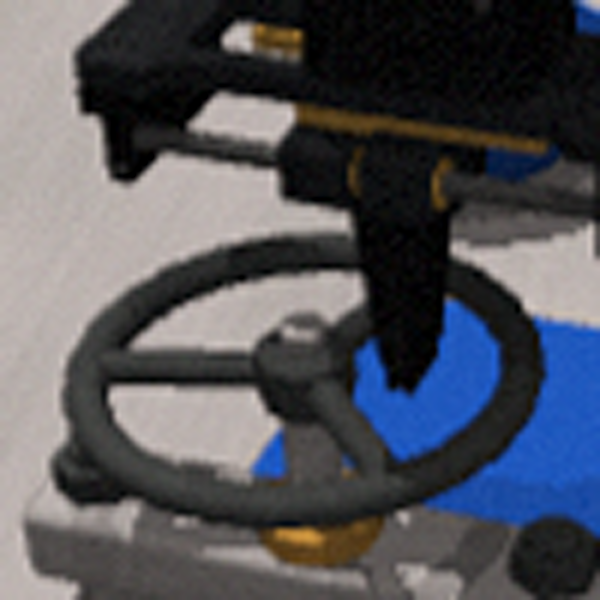

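Call:
apply_moves(
  offset=[
    [0.26,-0.32,-0.01],
    [0.59,-0.48,0.01],
    [0.96,-0.57,0.02],
    [1.33,-0.56,0.03],
    [1.69,-0.48,0.04],
    [2.02,-0.31,0.05],
    [2.31,-0.07,0.06],
    [2.53,0.24,0.08],
    [2.67,0.58,0.09],
    [2.73,0.95,0.1],
    [2.71,1.32,0.11],
    [2.6,1.67,0.12],
    [2.41,1.99,0.14],
    [2.15,2.26,0.15],
    [1.83,2.46,0.16],
    [1.48,2.59,0.17],
    [1.11,2.62,0.18],
    [0.74,2.57,0.19],
    [0.39,2.44,0.21],
    [0.09,2.23,0.22],
  ],
  yaw=[0,0,0,0,0,0,0,0,0,0,0,0,0,0,0,0,0,0,0,0],
  jaw=[1,1,1,1,1,1,1,1,1,1,1,1,1,1,1,1,1,1,1,1],
)

```text
t: 17.88
eef_pos: [579.2, 165.7, 188.9]
tcp_rot: [1.702, 1.564, -0.052]
ft_force: [7.3, 3.8, -0.2]
opening: 0.004
```

```bash
python3 orb.py 8.57 12.7 18 188.2 193.5; python3 look.py pics/s16.png 180 160 100 100
```

```text
[579.2 165.7 188.9] 2.246 38.1
[[-0.34, -0.25, -0.01], [-0.52, -0.57, -0.0], [-0.62, -0.92, 0.01], [-0.64, -1.29, 0.02], [-0.58, -1.65, 0.03], [-0.43, -1.99, 0.04], [-0.22, -2.28, 0.06], [0.06, -2.52, 0.07], [0.39, -2.69, 0.08], [0.74, -2.78, 0.09], [1.11, -2.78, 0.1], [1.47, -2.7, 0.11], [1.8, -2.55, 0.13], [2.09, -2.32, 0.14], [2.31, -2.03, 0.15], [2.47, -1.7, 0.16], [2.55, -1.34, 0.17], [2.54, -0.98, 0.19]]
17.875 [579.2 165.7 188.9] [ 7.3  3.8 -0.2] -10.49 tip px [[240.8 236.8]]
tip in crop [[368. 464.]] 6.0
```

View pics/s16.png

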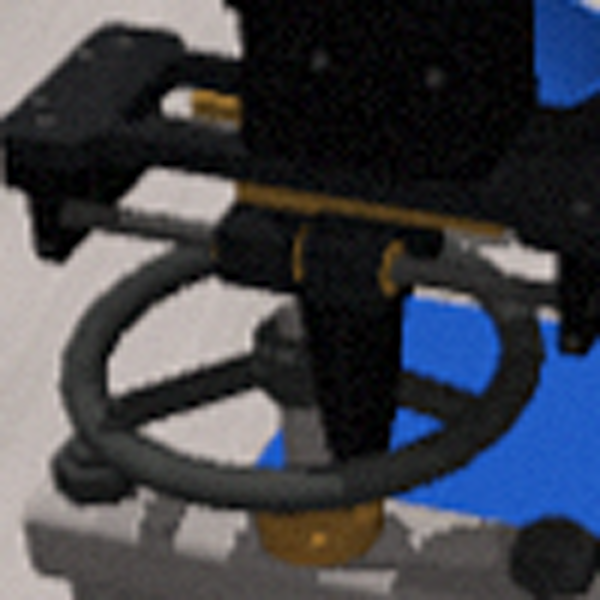

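Call:
apply_moves(
  offset=[
    [-0.34,-0.25,-0.01],
    [-0.52,-0.57,0.0],
    [-0.62,-0.92,0.01],
    [-0.64,-1.29,0.02],
    [-0.58,-1.65,0.03],
    [-0.43,-1.99,0.04],
    [-0.22,-2.28,0.06],
    [0.06,-2.52,0.07],
    [0.39,-2.69,0.08],
    [0.74,-2.78,0.09],
    [1.11,-2.78,0.1],
    [1.47,-2.7,0.11],
    [1.8,-2.55,0.13],
    [2.09,-2.32,0.14],
    [2.31,-2.03,0.15],
    [2.47,-1.7,0.16],
    [2.55,-1.34,0.17],
    [2.54,-0.98,0.19],
  ],
  yaw=[0,0,0,0,0,0,0,0,0,0,0,0,0,0,0,0,0,0],
  jaw=[1,1,1,1,1,1,1,1,1,1,1,1,1,1,1,1,1,1],
)

```text
t: 20.18
eef_pos: [641.2, 139.6, 193.2]
tcp_rot: [0.962, 1.566, -0.792]
ft_force: [0.2, -8.1, 0.2]
opening: 0.004
```

```bash
python3 orb.py 12.7 13.5 4 193.5 194.5; python3 look.py pics/s17.png 175 190 130 150;python3 - <<'E'
from ov import *
T=shot('top');cv2.imwrite('pics/t17.png',T['frame'][:,:,::-1])
E
```

```text
[641.2 139.6 193.2] 0.093 38.4
[[-0.02, 0.38, 0.02], [-0.15, 0.67, 0.03], [-0.34, 0.93, 0.04], [-0.58, 1.14, 0.05]]
20.175 [641.2 139.6 193.2] [ 0.2 -8.1  0.2] -10.5 tip px [[211.5 224.5]]
tip in crop [[148. 140.]] 4.0
```

View pics/s17.png

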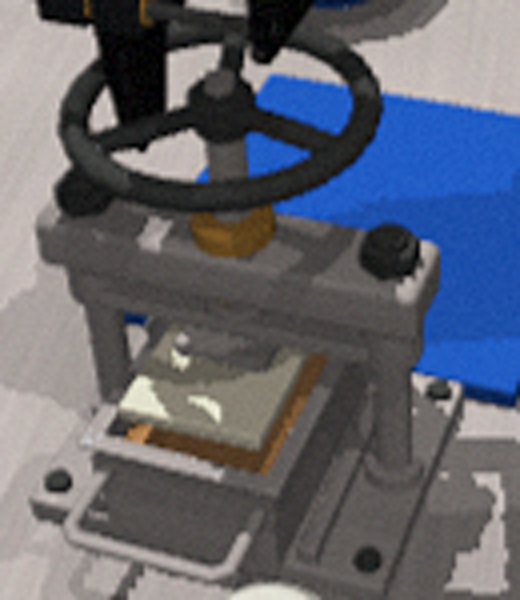

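```bash
python3 - <<'E'
from ov import *
S=shot('side');S['cx']+=.27;S['cy']+=.99
def draw(q,dz,col,im,x,y,s,pose=(604.5,133.9,1.387)):
    T=P(*pose)
    def poly(L,closed=True):
        p=(proj(S,T(L))-[x,y]+.5)*s
        cv2.polylines(im,[np.round(p*8).astype(np.int32)],closed,col,1,cv2.LINE_AA,3)
    zp=67.5+1.273*(q+dz); zw=217.5+1.273*(q+dz)
    poly([(-71,-38,zp),(71,-38,zp),(71,38,zp),(-71,38,zp)])
    poly([(71,-38,zp+10),(71,38,zp+10)],False)
    a=np.linspace(0,2*np.pi,90)
    poly([(69*np.cos(b),69*np.sin(b),zw) for b in a])
    for k in range(3):
        b=q+k*2*np.pi/3; poly([(16*np.cos(b),16*np.sin(b),zw),(69*np.cos(b),69*np.sin(b),zw)],False)
    poly([(88,-54,81.5),(88,54,81.5)],False)
    poly([(75,-100,16.5),(75,100,16.5),(-75,100,16.5)],False)
    poly([(23,-102,165),(23,102,165),(-23,102,165)],False)
x,y,w,h,s=175,190,120,110,6
im=cv2.resize(S['frame'][y:y+h,x:x+w,::-1],None,fx=s,fy=s,interpolation=cv2.INTER_CUBIC)
im[:]=np.clip(im*1.6,0,255)
draw(17.97,0,(0,255,0),im,x,y,s);draw(17.97,-2.094,(0,0,255),im,x,y,s)
cv2.imwrite('pics/o17.png',im[:600])
cv2.imwrite('pics/o17b.png',im[250:])
E
```

```text
(no output)
```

View pics/o17.png

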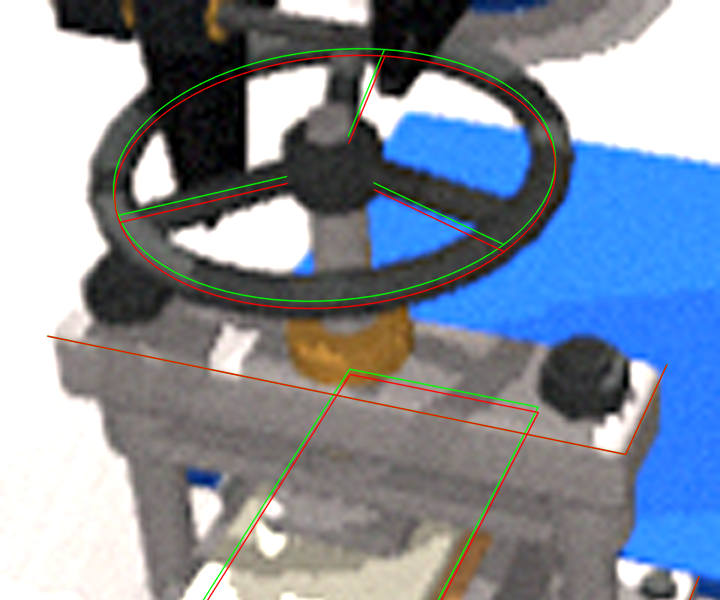

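View pics/o17b.png

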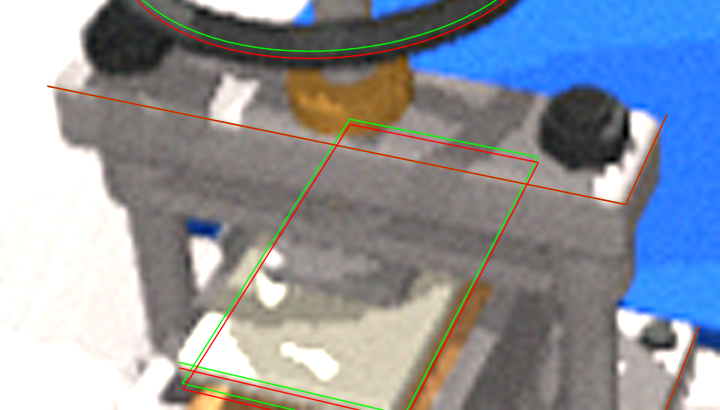

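```bash
python3 - <<'E'
from ov import *
S=shot('side')
T=P(604.5,133.9,1.387)
x,y,w,h,s=185,262,75,62,10
crop(S,x,y,w,h,s,'pics/p17.png')
for q in(17.97,15.88):
    zp=67.5+1.273*q
    L=[(71,-38,zp),(71,38,zp),(71,-38,zp+10),(71,38,zp+10),(88,-54,81.5),(88,54,81.5),(75,-100,16.5)]
    print(q,((proj(S,T(L))+[.27,.99]-[x,y]+.5)*s).round(0).tolist())
E
```

```text
17.97 [[203.0, 335.0], [557.0, 419.0], [197.0, 300.0], [554.0, 383.0], [96.0, 410.0], [605.0, 534.0], [-28.0, 529.0]]
15.88 [[204.0, 344.0], [558.0, 428.0], [198.0, 309.0], [555.0, 393.0], [96.0, 410.0], [605.0, 534.0], [-28.0, 529.0]]
```

View pics/p17.png

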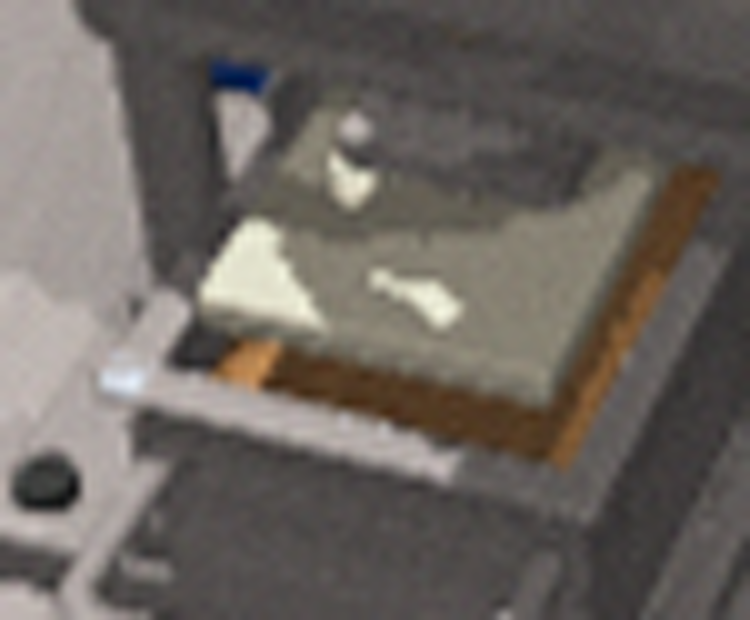

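Call:
apply_moves(
  offset=[
    [-0.02,0.38,0.02],
    [-0.15,0.67,0.03],
    [-0.34,0.93,0.04],
    [-0.58,1.14,0.05],
    [-0.58,1.14,0.05],
  ],
  yaw=[0,0,0,0,0],
  jaw=[1,1,1,1,1],
)

```text
t: 21.0
eef_pos: [627.1, 169.5, 194.9]
tcp_rot: [1.652, 1.565, -0.101]
ft_force: [0.4, -0.5, 0.2]
opening: 0.004
```

```bash
python3 orb.py 13.5 13.2 2 194.5 194.5;
```

```text
[627.1 169.5 194.9] 0.946 41.2
[[0.17, -0.21, -0.02], [0.32, -0.39, -0.02]]
```

Call:
apply_moves(
  offset=[
    [0.17,-0.2,0],
    [0.3,-0.35,0],
    [0.3,-0.35,0.9],
    [0.3,-0.35,1.8],
    [0.8,0,1.8],
    [1.32,0.22,1.8],
    [1.32,0.22,1.5],
    [1.32,0.22,1.25],
    [1.32,0.22,1.2],
    [1.32,0.22,1.2],
  ],
  yaw=[0,0,0,0,0,0,0,0,0,0],
  jaw=[1,1,1,1,1,1,1,1,1,1],
)

```text
t: 22.25
eef_pos: [659.9, 174.8, 225.0]
tcp_rot: [1.652, 1.565, -0.102]
ft_force: [-0.0, -0.5, 0.7]
opening: 0.005
```

```bash
python3 look.py pics/s18.png 175 160 120 110
```

```text
22.25 [659.9 174.8 225. ] [-0.  -0.5  0.7] -10.48 tip px [[194.3 221. ]]
tip in crop [[108. 336.]] 5.454545454545454
```

View pics/s18.png

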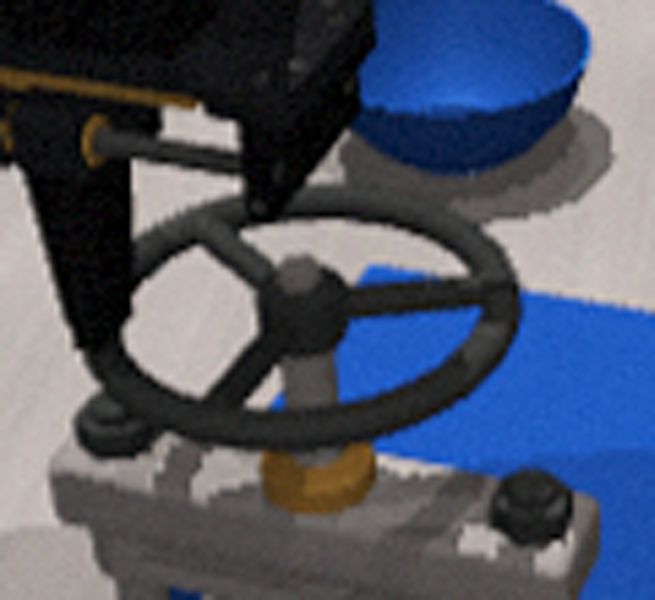

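Call:
apply_moves(
  offset=[
    [0,0,-0.06],
    [0,0,-0.12],
    [0,0,-0.18],
    [0,0,-0.22],
    [0,0,-0.22],
  ],
  yaw=[0,0,0,0,0],
  jaw=[1,1,1,1,1],
)

```text
t: 22.92
eef_pos: [660.0, 174.9, 219.6]
tcp_rot: [1.662, 1.565, -0.092]
ft_force: [0.7, -0.3, 0.3]
opening: 0.005
```

Call:
apply_moves(
  offset=[
    [0,0,-0.04],
    [0,0,-0.06],
    [0,0,-0.06],
  ],
  yaw=[0,0,0],
  jaw=[1,1,1],
)

```text
t: 23.3
eef_pos: [660.2, 174.9, 218.9]
tcp_rot: [1.705, 1.564, -0.049]
ft_force: [-1.4, -0.9, 5.0]
opening: 0.005
```

Wheel-rim contact puts the rim top at about 248.3 mm, so wheel is about 18.7 rad and the clearance is near 9.8 mm. Next I'll back off and measure the loop.

Call:
apply_moves(
  offset=[
    [0,0,0.8],
    [0,-0.2,1.8],
    [-0.3,-1,2.4],
    [-0.8,-3,2.4],
    [-1.4,-5.2,2.4],
    [-2,-7.4,2.4],
    [-2.6,-9,2.4],
    [-3.2,-10,2.4],
    [-3.2,-10,2.4],
  ],
  yaw=[0,0,0,0,0,0,0,0,0],
  jaw=[0,-1,-1,-1,-1,-1,-1,-1,-1],
)

```text
t: 24.42
eef_pos: [578.8, -77.2, 279.1]
tcp_rot: [1.669, 1.564, -0.088]
ft_force: [0.1, 0.6, -1.0]
opening: 0.893
```

```bash
python3 - <<'E'
from ov import *
from cell import env
s=env.state();print(s['t'],s['eef_pos'],s['opening'])
T=shot('top');S=shot('side')
crop(T,180,145,110,85,7,'pics/t19.png');crop(S,170,180,130,150,4,'pics/s19.png')
cv2.imwrite('pics/s19f.png',S['frame'][:,:,::-1])
E
```

```text
24.425 [578.82709012 -77.19794946 279.07773955] 0.8926520640610552
```

View pics/t19.png

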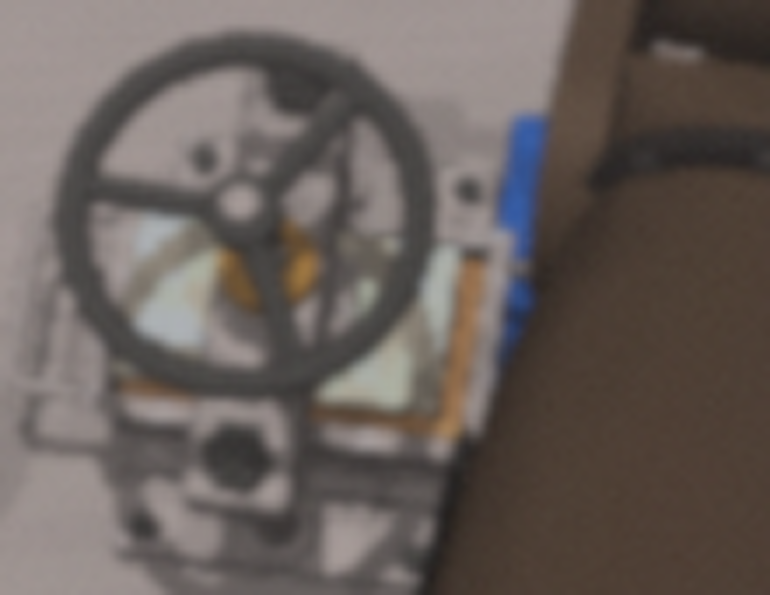

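View pics/s19f.png

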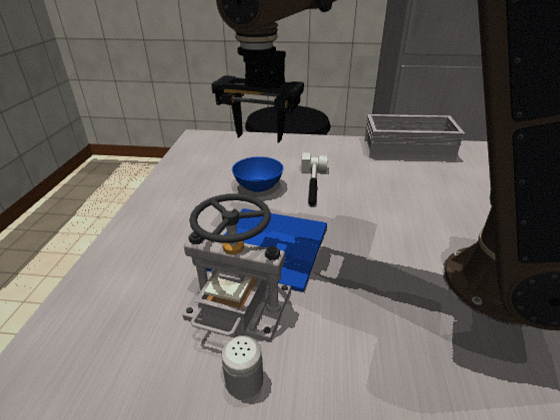

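```bash
python3 - <<'E'
from ov import *
T=shot('top')
t2=lambda a:(np.array(a,float))/6.6+[180,145]-.42-[.1,.11]
pts={'bar_hi':(563,275),'bar_lo':(543,415),'side_hi':(520,254),'side_lo':(495,427),'corner_out_hi':(572,255),'corner_out_lo':(550,437)}
th=1.387;c,s=np.cos(th),np.sin(th)
for k,p in pts.items():
    w=onz(T,*t2(p),61.5); d=w[:2]-[604.5,133.9]
    print(k,w.round(1),'press',(c*d[0]+s*d[1]).round(1),(-s*d[0]+c*d[1]).round(1))
for x in(-122,-165,-337,-380): print(x,(np.array([604.5,133.9])+x*np.array([c,s])).round(1))
E
```

```text
bar_hi [6.156e+02 3.000e-01 6.150e+01] press -129.3 -35.3
bar_lo [548.   13.5  61.5] press -128.7 33.5
side_hi [627.2  20.2  61.5] press -107.7 -43.1
side_lo [543.6  36.3  61.5] press -107.1 42.0
corner_out_hi [625.2  -4.5  61.5] press -132.3 -45.6
corner_out_lo [537.3  10.8  61.5] press -133.3 43.6
-122 [582.2  14. ]
-165 [574.3 -28.3]
-337 [ 542.9 -197.4]
-380 [ 535.  -239.7]
```

Call:
apply_moves(
  offset=[
    [-0.26,1,-1],
    [-0.26,1.85,-2.5],
    [-0.26,1.85,-4.5],
    [-0.26,1.85,-6.5],
    [-0.26,1.85,-8.5],
    [-0.26,1.85,-9.8],
    [-0.26,1.85,-10.3],
    [-0.26,1.85,-10.36],
    [-0.26,1.85,-10.36],
  ],
  yaw=[0,0,0,0,0,0,0,0,0],
  jaw=[-1,-1,-1,-1,-1,-1,-1,-1,-1],
)

```text
t: 25.7
eef_pos: [574.4, -28.5, 21.0]
tcp_rot: [1.696, 1.562, -0.057]
ft_force: [1.0, -0.4, -0.2]
opening: 0.997
```

```bash
python3 look.py pics/s20.png 190 130 150 130;python3 - <<'E'
from ov import *
T=shot('top');crop(T,180,130,160,110,5,'pics/t20.png')
E
```

```text
25.7 [574.4 -28.5  21. ] [ 1.  -0.4 -0.2] -10.46 tip px [[262.3 242.1]]
tip in crop [[336. 520.]] 4.615384615384615
```

View pics/s20.png

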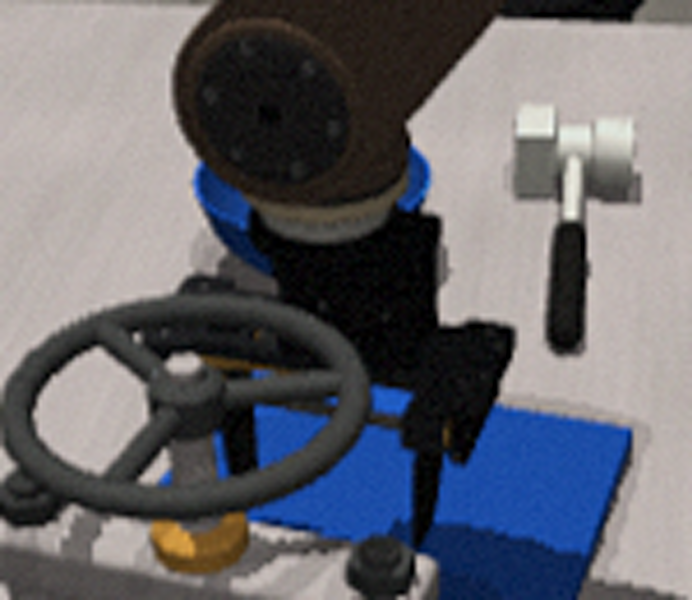

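View pics/t20.png

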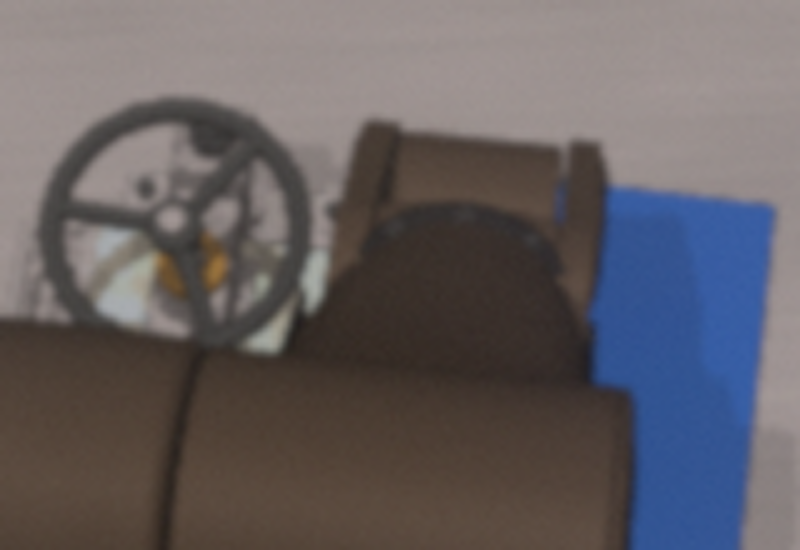

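```bash
python3 - <<'E'
from ov import *
S=shot('side')
def ony(u,v,y):
    d=ray(S,u,v-1);return (S['xyz']+d*(y-S['xyz'][1])/d[1]).round(0)
k=4.615
for n,u,v,ys in(('disk bottom',265,183,(30,40,50)),('sphere bottom',250,205,(-28,0,20)),('ring bottom',320,240,(-28,10)),('right finger tip',420,545,(-28,-18)),('body bottom near right',470,460,(10,)),('left finger hidden',240,470,(-28,))):
    print(n,[ony(u/k+190,v/k+130,y) for y in ys])
E
```

```text
disk bottom [array([588.,  30., 287.]), array([586.,  40., 292.]), array([584.,  50., 298.])]
sphere bottom [array([609., -28., 243.]), array([603.,  -0., 259.]), array([598.,  20., 270.])]
ring bottom [array([575., -28., 226.]), array([568.,  10., 248.])]
right finger tip [array([527., -28.,  38.]), array([526., -18.,  46.])]
body bottom near right [array([497.,  10., 127.])]
left finger hidden [array([624., -28.,  81.])]
```

Call:
apply_moves(
  offset=[
    [0.06,0.4,-0.12],
    [0.13,0.8,-0.12],
    [0.19,1.2,-0.12],
    [0.22,1.4,-0.12],
    [0.25,1.58,-0.12],
    [0.25,1.58,-0.12],
  ],
  yaw=[0,0,0,0,0,0],
  jaw=[-1,-1,-1,-1,-1,-1],
)

```text
t: 26.6
eef_pos: [580.5, 11.1, 18.0]
tcp_rot: [1.689, 1.562, -0.064]
ft_force: [0.2, 0.2, -0.3]
opening: 0.998
```

```bash
python3 look.py pics/s21.png 180 150 140 130
```

```text
26.6 [580.5  11.1  18. ] [ 0.2  0.2 -0.3] -10.45 tip px [[257.4 253. ]]
tip in crop [[359. 478.]] 4.615384615384615
```

View pics/s21.png

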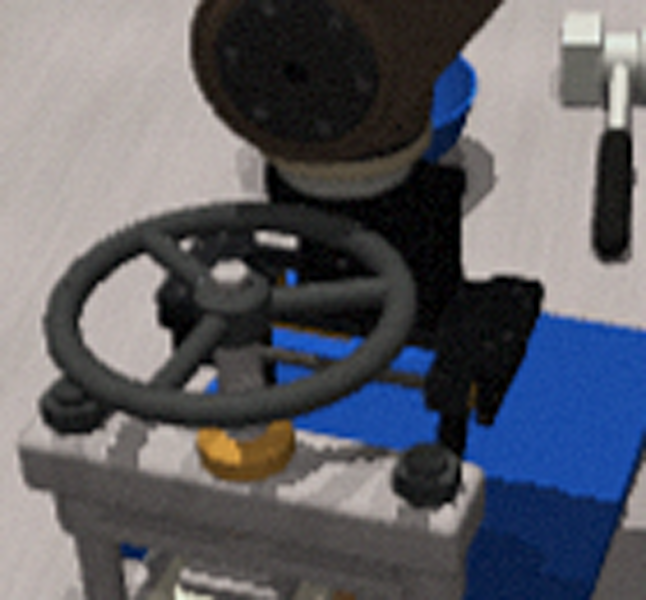

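Call:
apply_moves(
  offset=[
    [0,0,0],
    [0,0,0],
    [0,0,0],
    [0,0,0],
    [0,0,0],
  ],
  yaw=[0,0,0,0,0],
  jaw=[-0.5,0.2,1,1,1],
)

```text
t: 27.28
eef_pos: [580.3, 10.7, 17.9]
tcp_rot: [1.67, 1.563, -0.084]
ft_force: [-1.7, -2.7, 0.6]
opening: 0.95
```

Call:
apply_moves(
  offset=[
    [0,0,0],
    [-0.03,-0.16,0],
    [-0.07,-0.4,0],
    [-0.13,-0.7,0],
    [-0.18,-0.98,0],
    [-0.18,-0.98,0],
  ],
  yaw=[0,0,0,0,0,0],
  jaw=[1,1,1,1,1,1],
)

```text
t: 28.02
eef_pos: [575.9, -14.3, 17.9]
tcp_rot: [1.627, 1.562, -0.126]
ft_force: [-0.2, -3.4, -1.1]
opening: 0.952
```

```bash
python3 look.py pics/s22.png 170 200 150 130;python3 - <<'E'
from ov import *
T=shot('top');crop(T,170,130,160,110,5,'pics/t22.png')
E
```

```text
28.025 [575.9 -14.3  17.9] [-0.2 -3.4 -1.1] -10.47 tip px [[260.8 246.6]]
tip in crop [[422. 217.]] 4.615384615384615
```

View pics/s22.png

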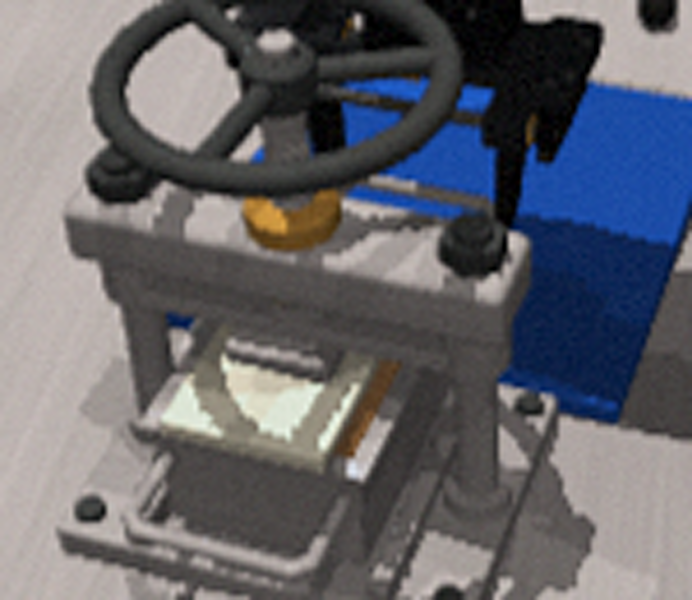

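View pics/t22.png

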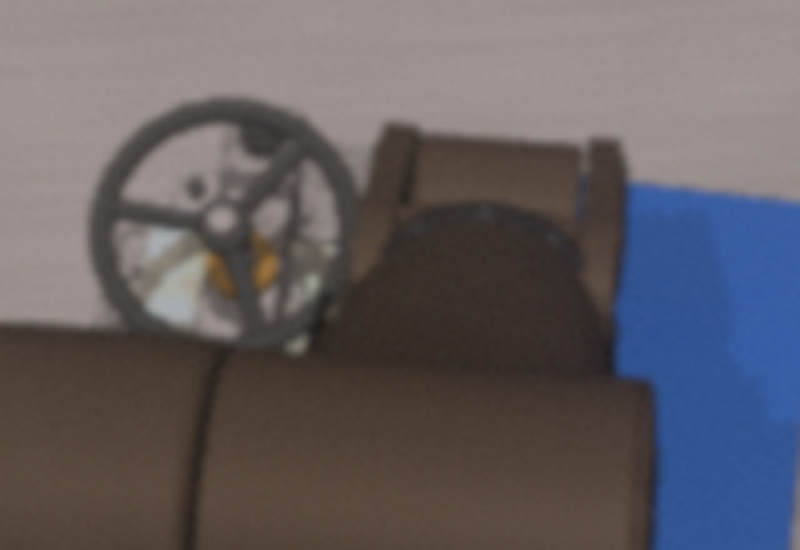

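Call:
apply_moves(
  offset=[
    [-0.04,-0.2,0],
    [-0.12,-0.6,0],
    [-0.2,-1.1,0],
    [-0.3,-1.6,0],
    [-0.39,-2.1,0],
    [-0.48,-2.6,0],
    [-0.58,-3.1,0],
    [-0.67,-3.6,0],
    [-0.76,-4.1,0],
    [-0.86,-4.6,0],
    [-0.95,-5.1,0],
    [-1.04,-5.6,0],
    [-1.14,-6.1,0],
    [-1.23,-6.6,0],
    [-1.31,-7.05,0],
    [-1.37,-7.36,0],
    [-1.37,-7.36,0],
  ],
  yaw=[0,0,0,0,0,0,0,0,0,0,0,0,0,0,0,0,0],
  jaw=[1,1,1,1,1,1,1,1,1,1,1,1,1,1,1,1,1],
)

```text
t: 30.25
eef_pos: [541.5, -199.3, 18.0]
tcp_rot: [1.506, 1.562, -0.248]
ft_force: [-1.8, -3.5, -2.7]
opening: 0.952
```

```bash
python3 look.py pics/s23.png 190 160 160 130;python3 - <<'E'
from ov import *
T=shot('top');crop(T,190,130,160,110,5,'pics/t23.png')
E
```

```text
30.25 [ 541.5 -199.3   18. ] [-1.8 -3.5 -2.7] -10.48 tip px [[282.6 206.5]]
tip in crop [[430. 217.]] 4.615384615384615
```

View pics/s23.png

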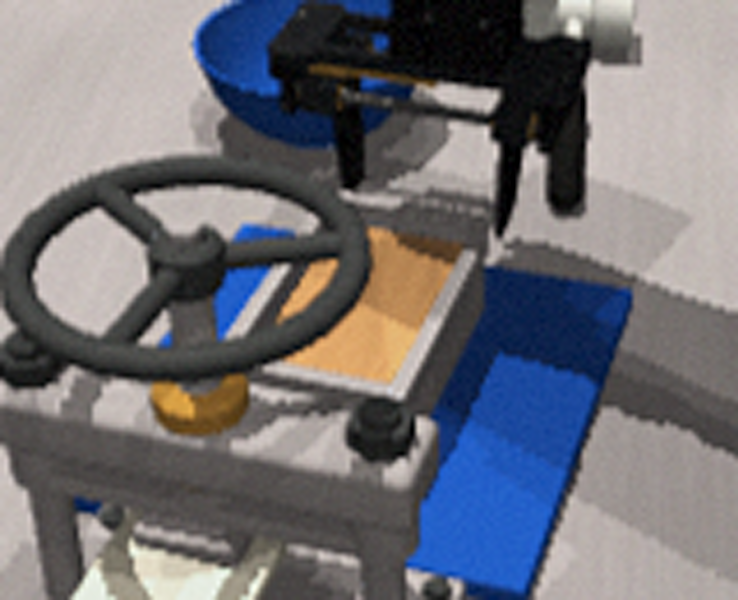

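View pics/t23.png

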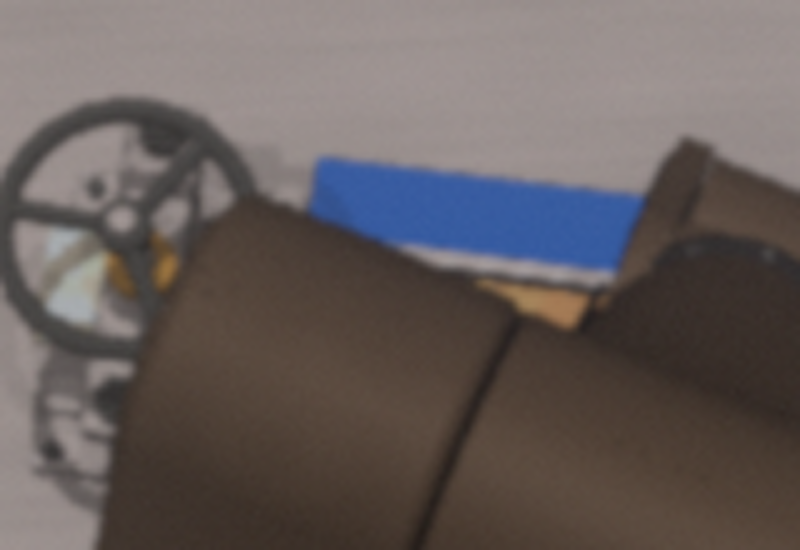

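Call:
apply_moves(
  offset=[
    [0,0,-0.03],
    [0,0,-0.06],
    [0,0,-0.06],
    [0,0,-0.06],
  ],
  yaw=[0,0,0,0],
  jaw=[1,1,1,1],
)

```text
t: 30.85
eef_pos: [541.8, -198.8, 16.8]
tcp_rot: [1.508, 1.562, -0.245]
ft_force: [-2.7, -3.6, 2.1]
opening: 0.953
```

Pan is resting (the vertical force turned upward). Releasing.

Call:
apply_moves(
  offset=[
    [0,0,0],
    [0,0,0],
    [0,0,0],
    [0,0,0],
    [0,0,0.2],
    [0,0,0.5],
    [0,0,0.9],
    [0,0,0.9],
  ],
  yaw=[0,0,0,0,0,0,0,0],
  jaw=[-1,-1,-1,-1,-1,-1,-1,-1],
)

```text
t: 31.85
eef_pos: [542.3, -199.0, 40.4]
tcp_rot: [1.47, 1.56, -0.283]
ft_force: [0.4, 0.1, -0.8]
opening: 1.001
```

```bash
python3 look.py pics/s24.png 190 130 160 130
```

```text
31.85 [ 542.3 -199.    40.4] [ 0.4  0.1 -0.8] -10.46 tip px [[282.4 200. ]]
tip in crop [[429. 325.]] 4.615384615384615
```

View pics/s24.png

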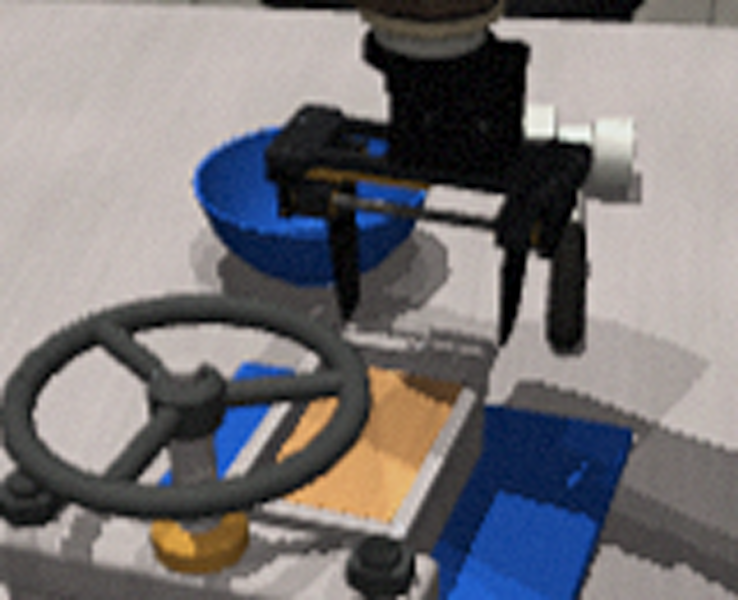

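Call:
apply_moves(
  offset=[
    [0,0,1.5],
    [0,0,3.5],
    [0,0,5.5],
    [0,0,7.5],
    [0,-1.5,9],
    [-0.5,-3.5,10],
    [-1,-5.5,10],
    [-1.5,-7.5,10],
    [-2,-9.5,10],
    [-2.5,-11,10],
    [-2.5,-12,10],
    [-2.5,-12,10],
  ],
  yaw=[0,0,0,0,0,0,0,0,0,0,0,0],
  jaw=[-1,-1,-1,-1,-1,-1,-1,-1,-1,-1,-1,-1],
)

```text
t: 33.4
eef_pos: [478.8, -500.2, 288.8]
tcp_rot: [1.563, 1.562, -0.193]
ft_force: [-0.2, 1.1, -0.2]
opening: 1.0
```

```bash
python3 look.py pics/s25.png 170 150 180 180;python3 - <<'E'
from ov import *
T=shot('top');cv2.imwrite('pics/t25f.png',T['frame'][:,:,::-1]);crop(T,175,130,170,125,4.7,'pics/t25.png')
E
```

```text
33.4 [ 478.8 -500.2  288.8] [-0.2  1.1 -0.2] -10.56 tip px [[313.2  81.5]]
tip in crop [[ 479. -227.]] 3.3333333333333335
```

View pics/s25.png

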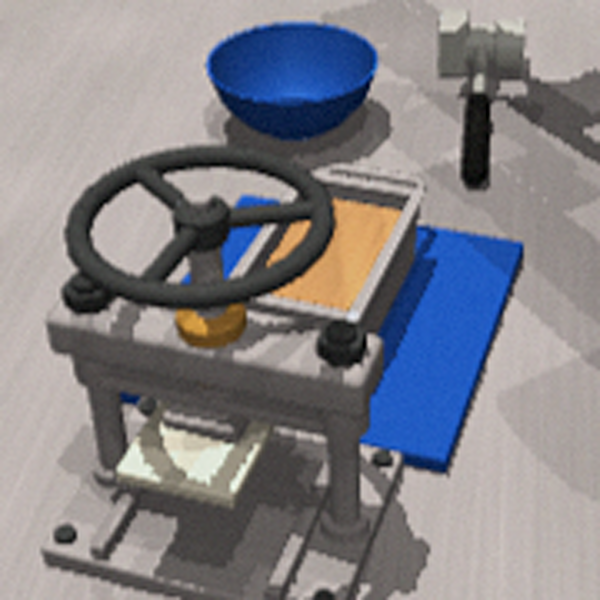

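View pics/t25.png

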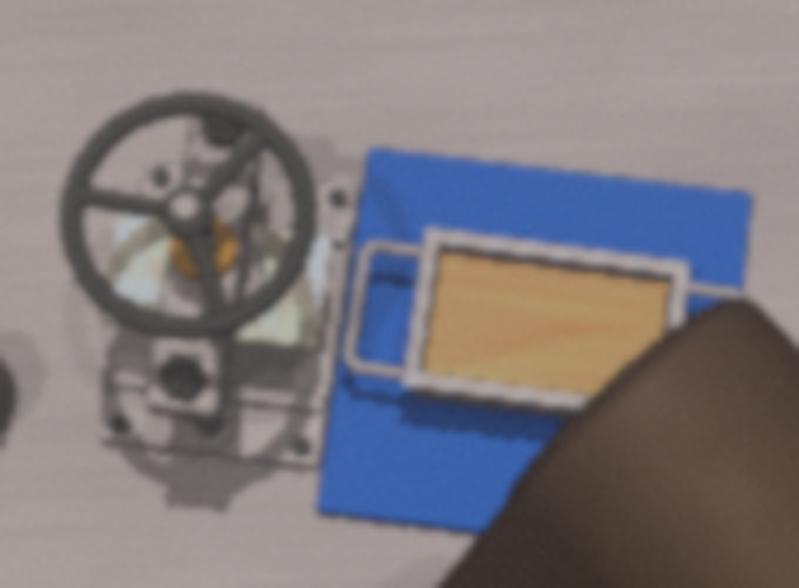

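```bash
python3 - <<'E'
from ov import *
T=shot('top')
k=lambda a:np.array(a,float)/4.7+[175,130]-.4
zw=241.3
# centre from rim centerline extents: left(62+88)/2,right(315+288)/2,top(95+120)/2,bottom(335+308)/2
c=onz(T,*k(((75+301.5)/2,(107.5+321.5)/2)),zw);print(c)
for p in((95,195),(258,135),(215,305)):
    d=onz(T,*k(p),zw)-c;a=np.arctan2(d[1],d[0])-1.387;print((a%(2*np.pi/3)).round(2))
print('18.7->',18.7%(2*np.pi/3))
th=1.387
# pan flange corners at z 80
P_=[onz(T,*k(p),80) for p in((428,228),(690,262),(402,388))]
d=P_[0]-P_[1];print('pan yaw-press',np.degrees(np.arctan2(d[1],d[0])-th),[np.linalg.norm(P_[0]-q) for q in P_[1:]])
m=(P_[1]+P_[2])/2-[604.5,133.9,0];print('pan centre press',m[0]*np.cos(th)+m[1]*np.sin(th),-m[0]*np.sin(th)+m[1]*np.cos(th))
E
```

```text
[604.72021855 134.99723643 241.3       ]
2.0
2.06
2.0
18.7-> 1.9448391808544372
pan yaw-press -0.6713314790973253 [np.float64(174.14018323951555), np.float64(109.50627370774873)]
pan centre press -215.39836631608537 -0.47489785320842515
```

```bash
python3 -c "
from cell import env
print(env.job_done())"
```

```text
the job is handed in; nothing more can be done
None
```

The press is open and the pan is standing on the blue board, clear of the plate. I handed the job in at about 33 s of the 64 s allowed.

**What I did**
- **Winding:** I used the shut fingers as a peg between the spokes. They pushed the handwheel counter-clockwise about 2¼ turns at roughly 8–9 N, and never clockwise.
- **Drawing out:** I gripped the loop handle across its two side bars and pulled the pan straight out along the press axis. I lowered it the 1.5 mm step, released it and moved the arm clear.

**Last checks**
- **Plate height:** Touching the wheel rim gave 18.7 rad, and the spoke positions in the last top view gave 18.77 rad. Both put the plate about 9.9 mm above the pan rim.
- **Pan position:** The pan's centre is 215 mm out from the press axis (the board's centre is at 212 mm). It is turned less than 1° from the press and sits flat in both views. Its inner loop ends short of the plate.
- **Other objects:** I did not touch the shaker, bowl or mallet. The bowl and mallet look unmoved in the last pictures; I did not re-measure the shaker.

**What disagreed**
- **Tool height:** The reported tool height is about 29 mm lower than the real fingertips. I found this by touching the board, which took about 5 s, and corrected every later height for it.
- **Early angle reading:** The first camera fit put the starting wheel angle at 5.9 rad, outside the given range. The spoke positions pointed to 4.64 rad, and the later rim touch confirmed it.
- **Loop width:** The loop measured about 91 mm across the outside. The 84 mm given seems to be between bar centrelines, so the open fingers had only a couple of millimetres to spare on each side.

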